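# Put the paint markers away in the latched drawer

### The arm

A 6-joint arm with a two-finger parallel gripper is mounted at the origin on the work surface. World frame = base frame: x ahead of the robot, y to its left, z up, the work surface at z = 0. Lengths are in m, angles in rad, forces in N, time in s.
With the tool pointing down it reaches from about 0.3 to 0.775 m from the base axis. Payload 14.6 kg.
Tool frame: the origin (TCP) lies at the very end of the fingers, on their centre line; the grasp point (between the pads) lies 19 mm behind it; y points along the fingers, x is the direction in which the jaws open and shut, and the axes are right-handed (so a half turn about y gives the same grasp; the last joint's range is limited). The gripper opens to 94 mm and grips with 3 to 60 N. Pads are 16 mm wide; open, the fingers measure 119 mm over their backs; the gripper's body (75 mm by 177 mm) begins 78 mm behind the grasp point.
Start: joints at [-1.367, 0.3, 1.521, -0, 1.321, -0.067], TCP at [0.147, -0.53, 0.205] pointing down, gripper open.
Joint ranges: [-3.03, 3.03], [-0.79, 2.21], [0.23, 2.52], [-1.04, 4.18], [0, 3.07], [-2.55, 2.55]. Speed limits (rad/s): [2.22, 2.22, 2.57, 3.14, 3.14, 3.14].

### API

Orientations are given as [roll, pitch, yaw] about the fixed x, y, z axes, in that order (R = Rz(yaw) Ry(pitch) Rx(roll)).
In Python, from station import get_obs, cams, hand_in gives the robot as it stands. The module is installed in compiled form; this text tells all that it offers.
- The arm moves only by the tool step_arm, never from a script. Its argument "plan" is a list of rows, each an object with "grip": the closure, from -1 (fully open) to 1 (shut), so that 0 is half open; "slide": the shift along the tool's x, y, z in m, a list of three; "spin": the turn about the tool's y in degrees. A call has 1 to 20 rows; each row shifts and turns the commanded pose from where the row before left it, along the tool's axes as they then stand; what a row does not reach is not made up. A row lasts 1/12 s, in which the tool goes at most 41.7 mm and 7.16 degrees, less where a joint would pass 70% of its speed; a pose out of reach is approached as far as the arm can. A call is refused whole if a number of a shift passes 0.0417 or a number of a turn 7.16, either way. A call with a gripper value outside its range is refused whole. The fingers move at their own pace and stop on an object; "force" is the grip in N (left out, the last holds). Time passes only in rows, so rows that do not move let the fingers close. It gives the time, the measured TCP pose, the force and the opening at its end, in the units of the state.
- get_obs(): the state, without advancing time (a new reading comes with each control period).
- cams.camera(name): name is "scene" or "top" or "wrist"; returns the picture (400x640x3 uint8, blue, green, red); there is no depth.
- cams.calibration(name): a dict with "K" (3x3 intrinsics, pixels), "k1" (the pictures are not rectified: a ray, as slopes to the right and down, at radius r is drawn at 1 + k1 r^2 times it, then the intrinsics apply), "T" (4x4, takes a point from camera to world coordinates). Camera axes: x right, y up, looking along -z (the intrinsics and any distortion apply to the point x, -y, -z); pixel columns grow to the right and rows downward; lengths in m; the calibration is good to about 2 mm. A picture is of the moment at which its call begins: read the wrist's pose just before it. calibration takes no time and is no camera call; for the wrist camera it gives the pose at the moment of the call.
- hand_in(): hands the job in, once; it reports no verdict.
The state is a dict: "time_s": time; "qpos": joint angles; "joint_vel": joint speeds; "tau": joint torques, N m; "ee_pos": TCP position; "eef_rot": TCP orientation; "force": force on the tool from outside, world axes, zero at the start; "moment": the same for the moment, N m; "grip_width": finger opening in m.
Only numpy, scipy, OpenCV 4.12 (cv2) and the standard library are available. Lean on these libraries where they do the work, as an engineer would, in place of code of your own. Each camera call takes 0.05 s, during which the arm holds its last target.

### The job

Tidy the paint markers away: move the lidded paint jar from in front of the little drawer to stand upright, fully on the round cork coaster, slide the red catch aside, and pull the drawer fully open. Pull every marker out of the pink holder and lay it flat along its row in the drawer, the long ones in the back (blue) row and the short ones in the front (yellow) row; then push the drawer fully shut and slide the catch fully back. Do not knock over the white mug or the glue bottle.

Things in the scene. Friction and masses are not known exactly. Their poses are not given: they have to be found in the camera images.
- drawer (a joint): the drawer's slide: 0 m shut, 0.165 m fully open, moves towards the unit's -x (towards the robot); friction about 1.2 N, stays where it is left. The drawer unit is a low wooden box 280 mm wide (y), 190 mm deep (x), 85 mm high, with a sage-green drawer front
- catch (a joint): the red sliding catch on the unit's top: 0 m hooked in front of a steel lug on the drawer (drawer blocked; the lug's top is 103 mm above the table), 0.035 m fully aside (it must be slid at least 0.028 to free the drawer); it slides along the unit's +y; friction about 1 N, stays where it is left
- unit: the drawer unit (fixed during the run, but its place and yaw vary). Origin at table height in the middle of the carcass's front face; x points into the carcass (away from the robot), y to the left along the front, z up. Top at z 85 mm; a sketch pad lies on the top at the back (18 mm high, from x 85 mm on, y -115 to 35 mm)
- drawer_handle (a point): middle of the drawer's steel bar handle: a round bar 11 mm thick, 110 mm long, on a post near either end along the unit's y, 35 mm in front of the drawer front (gap behind the bar about 29 mm), 54 mm above the table; moves with the drawer
- catch_knob (a point): middle of the upright round red knob on the catch, 16 mm in diameter, its top 130 mm above the table and 15 mm above this point, its foot 100 mm above the table; grip or push it; moves with the catch. Axes as the unit's
- long_row (a point): centre of the floor of the back row (blue lining) of the drawer; axes as the unit's (row runs along y). The row is 60 mm wide (x) and 250 mm long (y) inside; floor 16 mm above the table; the outer walls reach 46 mm above the floor, the divider between the rows (6 mm thick) 24 mm. With the drawer fully open the row's rear edge is 35 mm in front of the carcass
- short_row (a point): centre of the floor of the front row (yellow lining), of the same size, 66 mm nearer the drawer front than the back row; axes as the unit's
- holder: pink glazed marker holder, fixed block 50 mm (x) by 235 mm (y), 85 mm high, place and yaw vary; origin at the centre of its underside. Five wells in a row along its y at -90, -45, 0, 45 and 90 mm, each about 22 mm square with its floor 12 mm above the table; markers stand in them loosely
- long1: long paint marker, 170 mm long, square barrel 15 x 15 mm with slightly rounded edges, white with a 43 mm coloured cap at the upper end and a coloured band (cap colours have no bearing on the sorting), 30 g, does not roll. Origin at the centre of its foot (the end without cap); z runs along the barrel towards the cap end. At the start it stands upright, cap up, in a well of the holder, foot 12 mm above the table; None if absent
- long2: long paint marker, 170 mm long, square barrel 15 x 15 mm with slightly rounded edges, white with a 43 mm coloured cap at the upper end and a coloured band (cap colours have no bearing on the sorting), 30 g, does not roll. Origin at the centre of its foot (the end without cap); z runs along the barrel towards the cap end. At the start it stands upright, cap up, in a well of the holder, foot 12 mm above the table; None if absent
- short1: short paint marker, 140 mm long, square barrel 15 x 15 mm with slightly rounded edges, white with a 43 mm coloured cap at the upper end and a coloured band (cap colours have no bearing on the sorting), 30 g, does not roll. Origin at the centre of its foot (the end without cap); z runs along the barrel towards the cap end. At the start it stands upright, cap up, in a well of the holder, foot 12 mm above the table; None if absent
- short2: short paint marker, 140 mm long, square barrel 15 x 15 mm with slightly rounded edges, white with a 43 mm coloured cap at the upper end and a coloured band (cap colours have no bearing on the sorting), 30 g, does not roll. Origin at the centre of its foot (the end without cap); z runs along the barrel towards the cap end. At the start it stands upright, cap up, in a well of the holder, foot 12 mm above the table; None if absent
- short3: short paint marker, 140 mm long, square barrel 15 x 15 mm with slightly rounded edges, white with a 43 mm coloured cap at the upper end and a coloured band (cap colours have no bearing on the sorting), 30 g, does not roll. Origin at the centre of its foot (the end without cap); z runs along the barrel towards the cap end. At the start it stands upright, cap up, in a well of the holder, foot 12 mm above the table; None if absent
- jar: lidded jar of rust-red paint with a brass lid, 56 mm in diameter, 60 mm high, 150 g; origin at the centre of its underside, z up. It starts in front of the drawer, in its way
- coaster: fixed round cork coaster, 100 mm in diameter, 5 mm high; origin at the centre of its underside
- mug: white mug, 80 mm in diameter, 88 mm high, origin at the centre of its underside; leave it standing
- glue: white glue bottle with a red cap, 56 mm in diameter, 150 mm high, origin at the centre of its underside; leave it standing
Things that resemble listed ones, but are neither listed nor needed, are in the scene too. Leave any green look-alike of the short1 alone. What is shaped like the jar but green is not meant.

How it is judged:
By the outcome, as a careful person would: the job done as asked, in the order asked, and still so for the second after the job is handed in, with the robot touching nothing.
Of long1, short1, long2, short2, short3 only 3 to 4 are there at a start; the rules pass over those that are not, and their reading is None.
At some moment in a run one of jar may be knocked a few centimetres aside while the robot is not near it.
Once in a run the grip may slacken for a moment while it holds something.
It also fails if it takes over 210 s, if anything falls off the work surface, if the arm or the gripper's body presses on something with over 40 N, if the wrist force passes 120 N, or if a joint passes its speed limit or range.

## Working session

There is one attempt and no reset: what is moved stays moved. The work goes in short steps, Python scripts to look and compute and a tool call to move; the robot and the scene stay as the last step left them, time stands still between calls to the robot, and variables do not carry over. Pictures are saved under pics/ and viewed, and the job is handed in when it is done.

Besides the shell and the picture viewer there is one more tool, called after "Emit:" as name(argument=value, ...) on one line, values as JSON. step_arm: Moves the arm, as the interface text tells. Its arguments: {"type":"object","properties":{"plan":{"type":"array","items":{"type":"object","properties":{"grip":{"type":"number"},"slide":{"type":"array","items":{"type":"number"}},"spin":{"type":"number"}}}},"force":{"type":"number"}},"required":["plan"]}

```bash
ls; mkdir -p pics; cat > h.py <<'E'
import numpy as np, cv2
from station import get_obs, cams
def snap(name,fn):
    im=cams.camera(name); cv2.imwrite('pics/'+fn+'.png',im); return im
def px2w(name,u,v,z,cal=None):
    c=cal or cams.calibration(name); K=np.array(c['K']);T=np.array(c['T']);k=c['k1']
    xd=(u-K[0,2])/K[0,0]; yd=(v-K[1,2])/K[1,1]
    x,y=xd,yd
    for _ in range(30):
        s=1+k*(x*x+y*y); x,y=xd/s,yd/s
    d=T[:3,:3]@np.array([x,-y,-1.]); o=T[:3,3]
    return o+d*(z-o[2])/d[2]
def w2px(name,p,cal=None):
    c=cal or cams.calibration(name); K=np.array(c['K']);T=np.array(c['T']);k=c['k1']
    q=T[:3,:3].T@(np.array(p)-T[:3,3]); x=q[0]/-q[2]; y=-q[1]/-q[2]
    s=1+k*(x*x+y*y); return np.array([K[0,0]*x*s+K[0,2],K[1,1]*y*s+K[1,2]])
E
python3 - <<'E'
from h import *
for n in ['scene','top','wrist']:
    snap(n,n+'0'); c=cams.calibration(n); print(n,c['K'],c['k1'],np.round(c['T'],3))
print(get_obs())
E
```

```text
pics
scene [[420.72441216   0.         320.84823405]
 [  0.         420.72441216 199.57503503]
 [  0.           0.           1.        ]] -0.09756683361395635 [[ 0.722 -0.496  0.482  1.002]
 [ 0.691  0.504 -0.518 -0.35 ]
 [ 0.014  0.707  0.707  0.703]
 [ 0.     0.     0.     1.   ]]
top [[466.6056653    0.         319.80388183]
 [  0.         466.6056653  208.05756226]
 [  0.           0.           1.        ]] -0.11820176857368529 [[-0.05   0.975 -0.218  0.286]
 [-0.999 -0.049  0.011  0.109]
 [-0.     0.219  0.976  1.342]
 [ 0.     0.     0.     1.   ]]
wrist [[330.04481462   0.         320.19854887]
 [  0.         330.04481462 195.33743785]
 [  0.           0.           1.        ]] 0.003262765966443638 [[ 0.267  0.929  0.258  0.223]
 [-0.964  0.257  0.07  -0.51 ]
 [-0.001 -0.267  0.964  0.384]
 [ 0.     0.     0.     1.   ]]
{'time_s': 0.15, 'qpos': array([-1.36659426e+00,  3.00278794e-01,  1.52140062e+00,  7.49557098e-06,
        1.32070043e+00, -6.65935591e-02]), 'joint_vel': array([ 2.35637328e-05, -1.77621246e-03, -1.41989135e-03, -1.81219997e-03,
       -5.85438525e-04, -1.26023538e-03]), 'tau': array([-1.55864916e-03, -5.31965375e+01, -3.52822781e+01,  7.07783690e-02,
        2.36088753e-02, -6.07774268e-05]), 'ee_pos': array([ 0.14708904, -0.52977568,  0.20506816]), 'eef_rot': array([-1.57073670e+00,  7.84967294e-04, -1.30000254e+00]), 'force': array([-0.25145781, -0.33193163,  0.12950145]), 'moment': array([ 0.00747251, -0.01102661, -0.00838121]), 'grip_width': 0.09394298515429891}
```

View pics/scene0.png

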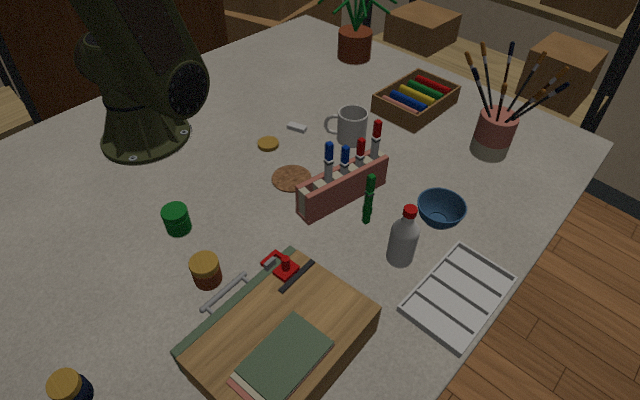

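View pics/top0.png

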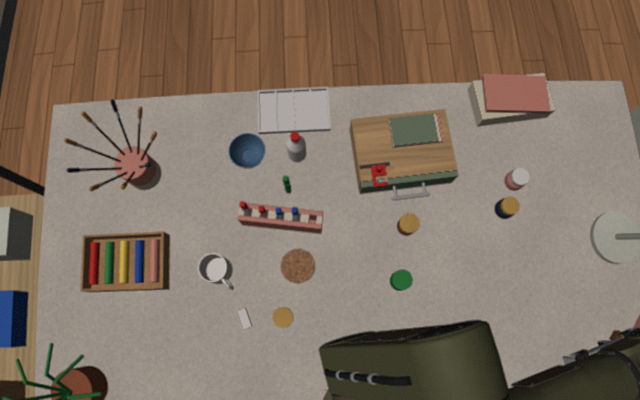

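View pics/wrist0.png

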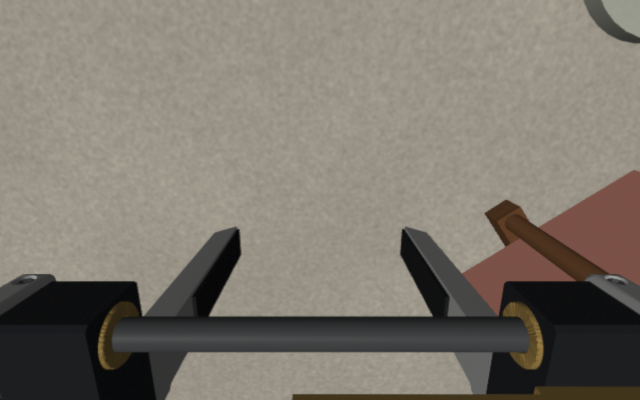

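```bash
python3 - <<'E'
import cv2,numpy as np
t=cv2.imread('pics/top0.png');s=cv2.imread('pics/scene0.png')
a=cv2.resize(t[100:250,340:540],None,fx=4,fy=4,interpolation=cv2.INTER_CUBIC);cv2.imwrite('pics/c1.png',a)
a=cv2.resize(t[170:290,225:345],None,fx=5,fy=5,interpolation=cv2.INTER_CUBIC);cv2.imwrite('pics/c2.png',a)
a=cv2.resize(s[110:230,270:430],None,fx=5,fy=5,interpolation=cv2.INTER_CUBIC);cv2.imwrite('pics/c3.png',a)
a=cv2.resize(s[230:400,160:390],None,fx=3.4,fy=3.4,interpolation=cv2.INTER_CUBIC);cv2.imwrite('pics/c4.png',a)
E
```

```text
(no output)
```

View pics/c1.png

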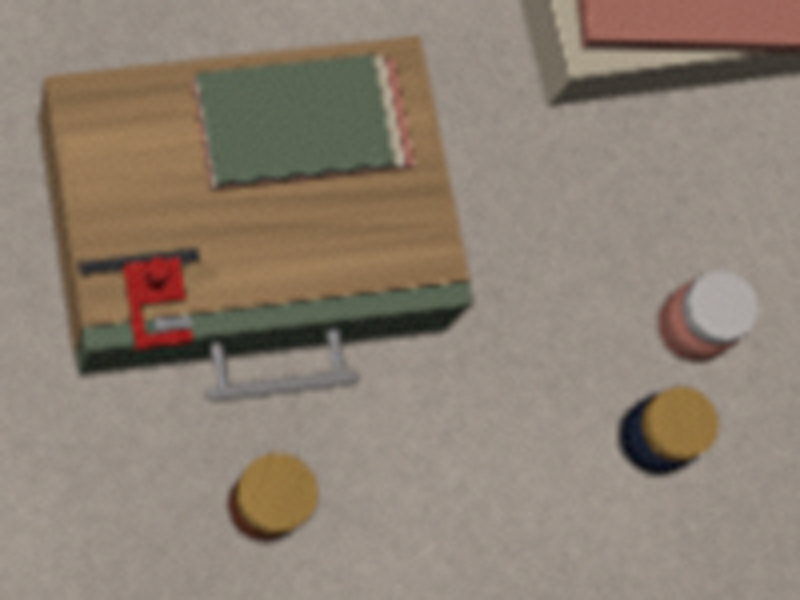

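View pics/c2.png

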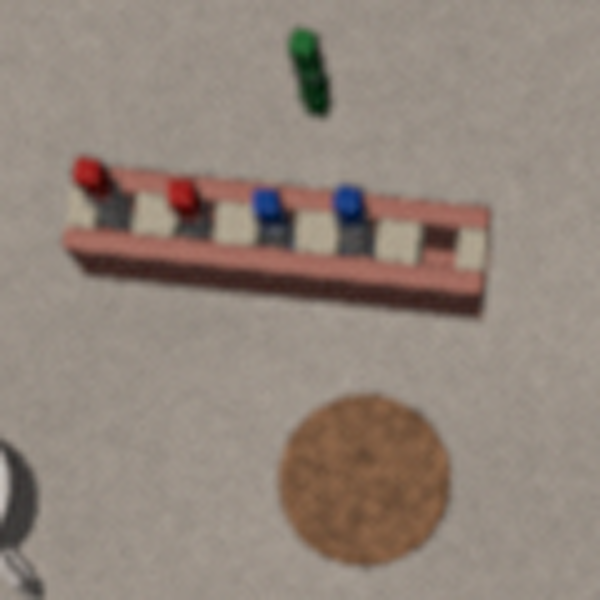

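View pics/c3.png

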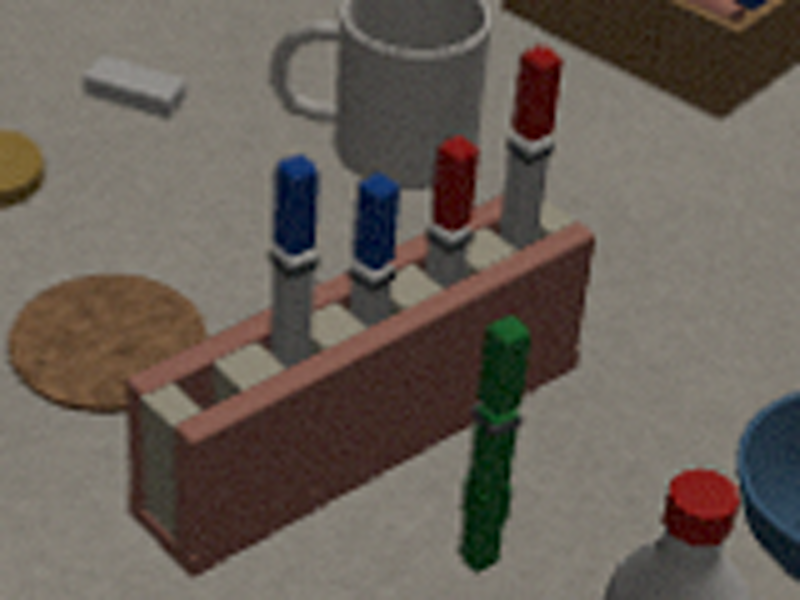

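View pics/c4.png

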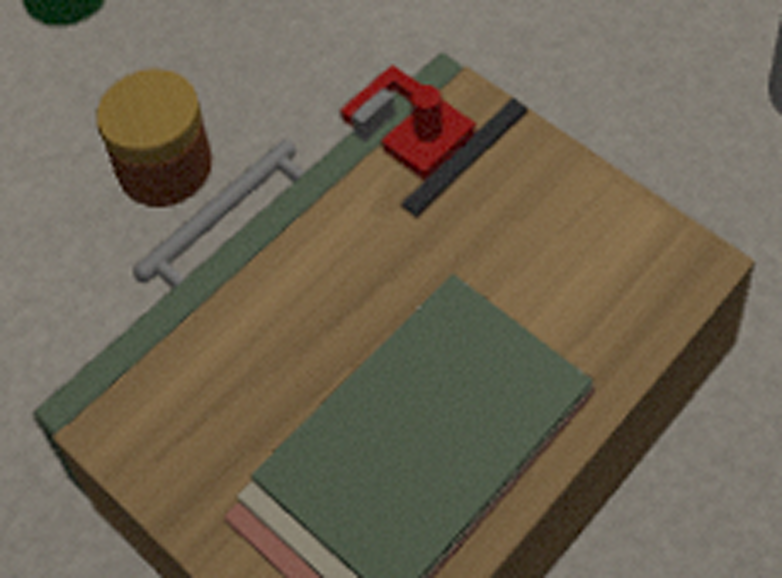

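```bash
python3 - <<'E'
from h import *
def P(c,x,y,z,label):
    s,ox,oy,n={'c1':(4,340,100,'top'),'c2':(5,225,170,'top'),'c3':(5,270,110,'scene'),'c4':(3.4,160,230,'scene')}[c]
    u=(x+.5)/s-.5+ox; v=(y+.5)/s-.5+oy
    p=px2w(n,u,v,z); print(label,np.round(p[:2],4)); return p
a=P('c1',45,78,.085,'carc BL');b=P('c1',420,38,.085,'carc BR');c=P('c1',82,328,.085,'F L');d=P('c1',470,283,.085,'F R')
print(np.linalg.norm(a-b),np.linalg.norm(c-d),np.linalg.norm(a-c),np.linalg.norm(b-d))
for q in ((a,b),(c,d)):
    w=q[0]-q[1];print('yaw',np.arctan2(-w[0],w[1]))
e=P('c1',210,394,.054,'hL');f=P('c1',354,377,.054,'hR');w=e-f;print(np.linalg.norm(w),np.arctan2(-w[0],w[1]))
e=P('c4',145,271,.054,'hR');f=P('c4',288,149,.054,'hL')
P('c1',157,272,.13,'knob');P('c4',429,93,.13,'knob')
P('c1',278,493,.06,'jar');P('c4',148,108,.06,'jar');P('c2',365,480,.005,'coaster');P('c3',107,341,.005,'coaster')
A=P('c2',490,208,.085,'hold BR');B=P('c2',482,290,.085,'FR');C=P('c2',65,240,.085,'FL');print(np.linalg.norm(A-B),np.linalg.norm(B-C))
w=C-B;print('yaw',np.arctan2(-w[0],w[1]))
A=P('c3',182,440,.085,'hold BR');B=P('c3',130,383,.085,'FR');C=P('c3',593,235,.085,'BL');w=C-A;print(np.linalg.norm(w),np.arctan2(-w[0],w[1]))
P('c2',92,172,.182,'m+90 L');P('c3',541,55,.182,'m+90 L')
P('c2',185,192,.152,'m+45 S');P('c3',458,147,.152,'m+45 S')
P('c2',268,203,.152,'m0 S');P('c3',378,182,.152,'m0 S')
P('c2',349,199,.182,'m-45 L');P('c3',297,164,.182,'m-45 L')
E
```

```text
carc BL [ 0.8263 -0.0087]
carc BR [ 0.8464 -0.2872]
F L [ 0.6371 -0.022 ]
F R [ 0.6571 -0.301 ]
0.27924679811424263 0.27972495458116103 0.18969017979135164 0.18987646432223684
yaw 0.0722157780564408
yaw 0.07154883825177893
hL [ 0.5925 -0.1132]
hR [ 0.5999 -0.2181]
0.10516205402242078 0.0703560023490553
hR [ 0.5997 -0.215 ]
hL [ 0.5929 -0.1147]
knob [ 0.6615 -0.0712]
knob [ 0.6646 -0.0713]
jar [ 0.5174 -0.1541]
jar [ 0.5197 -0.1546]
coaster [0.4195 0.1656]
coaster [0.4212 0.1648]
hold BR [0.5577 0.0873]
FR [0.5121 0.094 ]
FL [0.5514 0.3223]
0.04611894375954181 0.2316857620717568
yaw -0.17058109204624822
hold BR [0.5549 0.0854]
FR [0.5144 0.0943]
BL [0.595  0.3156]
0.23364220838776298 -0.17232653028003414
m+90 L [0.5658 0.2915]
m+90 L [0.5673 0.2948]
m+45 S [0.5598 0.2475]
m+45 S [0.5603 0.2503]
m0 S [0.5517 0.2041]
m0 S [0.552  0.2069]
m-45 L [0.545  0.1604]
m-45 L [0.5453 0.1623]
```

```bash
cat >> h.py <<'E'
def go(x,y,z,yaw=None,n=None):
    o=get_obs(); p=o['ee_pos']; w=o['eef_rot'][2]
    d=np.array([x,y,z])-p; c,s=np.cos(w),np.sin(w)
    sl=np.array([d[0]*c+d[1]*s,-d[2],-d[0]*s+d[1]*c])
    print('at',np.round(p,4),'rpy',np.round(o['eef_rot'],4),'w',round(o['grip_width'],4),'t',o['time_s'],'F',np.round(o['force'],1))
    print('slide total(mm)',np.round(sl*1000,1), 'spin deg', None if yaw is None else round(np.degrees(w-yaw),2))
    if yaw is not None:
        c,s=np.cos(yaw),np.sin(yaw); print(' after spin, slide',np.round(1000*np.array([d[0]*c+d[1]*s,-d[2],-d[0]*s+d[1]*c]),1))
UO=np.array([.647,-.1615]);UY=.0715
XU=np.array([np.cos(UY),np.sin(UY)]);YU=np.array([-np.sin(UY),np.cos(UY)])
def U(x,y): return UO+x*XU+y*YU
def wu(p): d=np.array(p[:2])-UO; return d@XU,d@YU
E
python3 -c "
from h import *
go(.5185,-.1543,.12)"
```

```text
at [ 0.1471 -0.5298  0.2051] rpy [-1.5707e+00  8.0000e-04 -1.3000e+00] w 0.0939 t 0.15 F [-0.3 -0.3  0.1]
slide total(mm) [-262.4   85.1  458.3] spin deg None
```

Emit:
step_arm(plan=[{"grip": -1,"slide": [-0.0131,0.003,0.0229],"spin": 0},{"grip": -1,"slide": [-0.0131,0.003,0.0229],"spin": 0},{"grip": -1,"slide": [-0.0131,0.003,0.0229],"spin": 0},{"grip": -1,"slide": [-0.0131,0.003,0.0229],"spin": 0},{"grip": -1,"slide": [-0.0131,0.003,0.0229],"spin": 0},{"grip": -1,"slide": [-0.0131,0.003,0.0229],"spin": 0},{"grip": -1,"slide": [-0.0131,0.003,0.0229],"spin": 0},{"grip": -1,"slide": [-0.0131,0.003,0.0229],"spin": 0},{"grip": -1,"slide": [-0.0131,0.003,0.0229],"spin": 0},{"grip": -1,"slide": [-0.0131,0.003,0.0229],"spin": 0},{"grip": -1,"slide": [-0.0131,0.003,0.0229],"spin": 0},{"grip": -1,"slide": [-0.0131,0.003,0.0229],"spin": 0},{"grip": -1,"slide": [-0.0131,0.003,0.0229],"spin": 0},{"grip": -1,"slide": [-0.0131,0.003,0.0229],"spin": 0},{"grip": -1,"slide": [-0.0131,0.003,0.0229],"spin": 0},{"grip": -1,"slide": [-0.0131,0.003,0.0229],"spin": 0},{"grip": -1,"slide": [-0.0131,0.003,0.0229],"spin": 0},{"grip": -1,"slide": [-0.0131,0.003,0.0229],"spin": 0},{"grip": -1,"slide": [-0.0131,0.003,0.0229],"spin": 0},{"grip": -1,"slide": [-0.0131,0.003,0.0229],"spin": 0}])

```text
time_s: 1.82
ee_pos: [0.5191, -0.1539, 0.1451]
eef_rot: [-1.571, 0.0, -1.3]
force: [0.1, -0.7, -0.3]
grip_width: 0.0941
```

```bash
python3 -c "
from h import *
go(.5185,-.1543,.022)
snap('wrist','w1')
print(w2px('wrist',[.5185,-.1543,.06]))
go(.5185,-.1543,.022)"
```

```text
at [ 0.5191 -0.1539  0.1451] rpy [-1.5711e+00  2.0000e-04 -1.3000e+00] w 0.0941 t 1.8167 F [ 0.1 -0.7 -0.3]
slide total(mm) [  0.3 123.1  -0.7] spin deg None
[322.43596253 205.42643242]
at [ 0.5211 -0.1511  0.1445] rpy [-1.5706e+00  9.0000e-04 -1.2982e+00] w 0.0942 t 1.8667 F [ 0.8  3.1 -0.8]
slide total(mm) [  2.3 122.5  -3.4] spin deg None
```

View pics/w1.png

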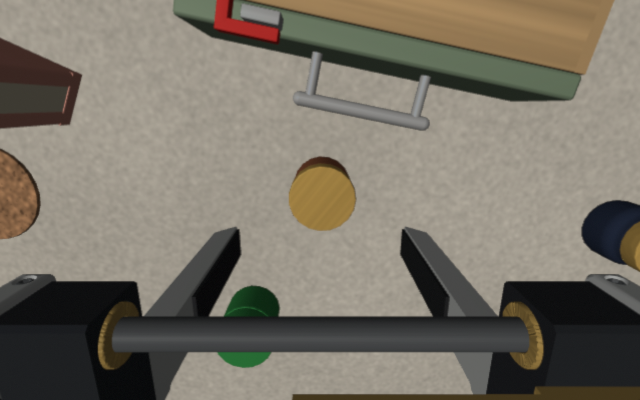

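Emit:
step_arm(plan=[{"grip": -1,"slide": [0.001,0.02,-0.0005],"spin": 0},{"grip": -1,"slide": [0,0.02,0],"spin": 0},{"grip": -1,"slide": [0,0.02,0],"spin": 0},{"grip": -1,"slide": [0,0.02,0],"spin": 0},{"grip": -1,"slide": [0,0.02,0],"spin": 0},{"grip": -1,"slide": [0,0.02,0],"spin": 0},{"grip": -1,"slide": [0,0,0],"spin": 0},{"grip": 1,"slide": [0,0,0],"spin": 0},{"grip": 1,"slide": [0,0,0],"spin": 0},{"grip": 1,"slide": [0,0,0],"spin": 0},{"grip": 1,"slide": [0,0,0],"spin": 0},{"grip": 1,"slide": [0,0,0],"spin": 0},{"grip": 1,"slide": [0,0,0],"spin": 0}], force=20)

```text
time_s: 2.95
ee_pos: [0.5183, -0.1561, 0.026]
eef_rot: [-1.57, -0.0, -1.3]
force: [-0.1, -0.6, 0.2]
grip_width: 0.0573
```

```bash
python3 -c "
from h import *
go(.4205,.165,.05)
snap('wrist','w2')"
```

```text
at [ 0.5183 -0.1561  0.026 ] rpy [-1.5701e+00 -4.0000e-04 -1.3000e+00] w 0.0573 t 2.95 F [-0.1 -0.6  0.2]
slide total(mm) [-335.6  -24.    -8.4] spin deg None
```

View pics/w2.png

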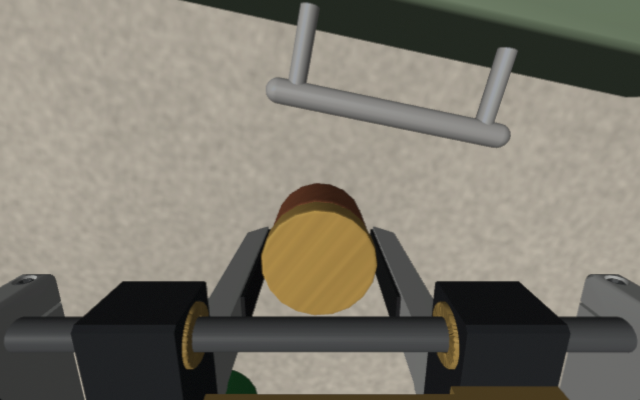

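Emit:
step_arm(plan=[{"grip": 1,"slide": [0,-0.012,0],"spin": 0},{"grip": 1,"slide": [0,-0.012,0],"spin": 0},{"grip": 1,"slide": [-0.01,0,-0.0005],"spin": 0},{"grip": 1,"slide": [-0.02,0,-0.0005],"spin": 0},{"grip": 1,"slide": [-0.02,0,-0.0005],"spin": 0},{"grip": 1,"slide": [-0.02,0,-0.0005],"spin": 0},{"grip": 1,"slide": [-0.02,0,-0.0005],"spin": 0},{"grip": 1,"slide": [-0.02,0,-0.0005],"spin": 0},{"grip": 1,"slide": [-0.02,0,-0.0005],"spin": 0},{"grip": 1,"slide": [-0.02,0,-0.0005],"spin": 0},{"grip": 1,"slide": [-0.02,0,-0.0005],"spin": 0},{"grip": 1,"slide": [-0.02,0,-0.0005],"spin": 0},{"grip": 1,"slide": [-0.02,0,-0.0005],"spin": 0},{"grip": 1,"slide": [-0.02,0,-0.0005],"spin": 0},{"grip": 1,"slide": [-0.02,0,-0.0005],"spin": 0},{"grip": 1,"slide": [-0.02,0,-0.0005],"spin": 0},{"grip": 1,"slide": [-0.02,0,-0.0005],"spin": 0},{"grip": 1,"slide": [-0.02,0,-0.0005],"spin": 0},{"grip": 1,"slide": [-0.015,0,-0.0005],"spin": 0},{"grip": 1,"slide": [-0.01,0,0],"spin": 0}])

```text
time_s: 4.67
ee_pos: [0.4195, 0.1659, 0.0498]
eef_rot: [-1.57, 0.0, -1.299]
force: [0.1, 0.1, -1.6]
grip_width: 0.0558
```

```bash
python3 -c "
from h import *
go(.4205,.165,.032)
snap('scene','s2');snap('wrist','w3')
go(.4205,.165,.032)
print(px2w('wrist',320,260,.085))"
```

```text
at [0.4195 0.1659 0.0498] rpy [-1.5703e+00  1.0000e-04 -1.2989e+00] w 0.0558 t 4.6667 F [ 0.1  0.1 -1.6]
slide total(mm) [ 1.2 17.8  0.8] spin deg None
at [0.4198 0.1655 0.0497] rpy [-1.5703e+00  1.0000e-04 -1.2982e+00] w 0.0555 t 4.7667 F [-0.3  0.7 -1.2]
slide total(mm) [ 0.7 17.7  0.5] spin deg None
[0.42634215 0.16683136 0.085     ]
```

View pics/w3.png

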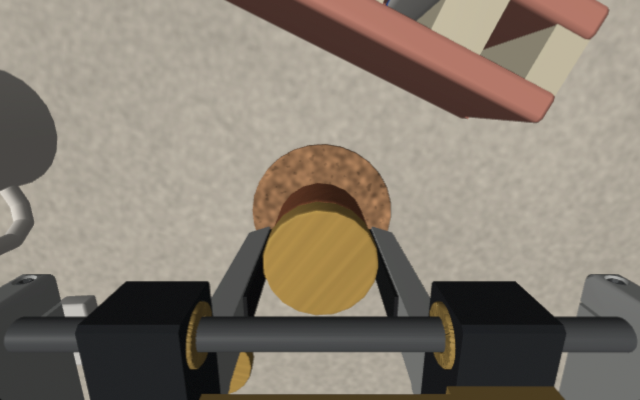

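View pics/s2.png

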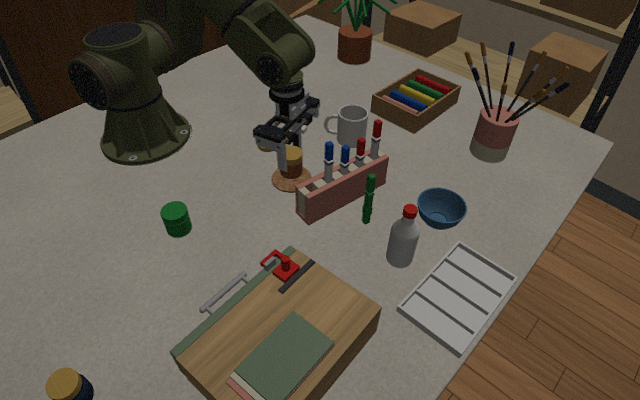

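Emit:
step_arm(plan=[{"grip": 1,"slide": [0,0.006,-0.004],"spin": 0},{"grip": 1,"slide": [0,0.006,0],"spin": 0},{"grip": 1,"slide": [0,0.006,0],"spin": 0},{"grip": 1,"slide": [0,0,0],"spin": 0},{"grip": 1,"slide": [0,0,0],"spin": 0},{"grip": -1,"slide": [0,0,0],"spin": 0},{"grip": -1,"slide": [0,0,0],"spin": 0},{"grip": -1,"slide": [0,0,0],"spin": 0},{"grip": -1,"slide": [0,0,0],"spin": 0},{"grip": -1,"slide": [0,-0.02,0],"spin": 0},{"grip": -1,"slide": [0,-0.03,0],"spin": 0},{"grip": -1,"slide": [0,-0.03,0],"spin": 0},{"grip": -1,"slide": [0,-0.03,0],"spin": 0},{"grip": -1,"slide": [0,-0.03,0],"spin": 0}])

```text
time_s: 5.93
ee_pos: [0.4162, 0.1633, 0.173]
eef_rot: [-1.571, 0.0, -1.3]
force: [0.7, 0.9, 0.6]
grip_width: 0.0942
```

```bash
python3 -c "
from h import *
snap('wrist','w4')
k=np.array([.664,-.0713]); print(wu(k))
print(U(.022,.0885))
go(.663,-.0713,.16,UY-np.pi/2)"
```

```text
(np.float64(0.02340037071632557), np.float64(0.08875507112463227))
[ 0.66262143 -0.07165446]
at [0.4183 0.164  0.1786] rpy [-1.5629e+00  2.0000e-04 -1.2999e+00] w 0.0939 t 5.9833 F [1.1 0.2 5.8]
slide total(mm) [292.2  18.6 172.8] spin deg 11.43
 after spin, slide [252.2  18.6 227.2]
```

View pics/w4.png

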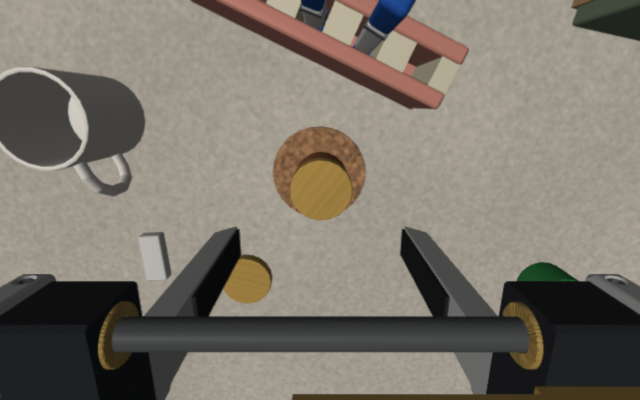

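Emit:
step_arm(plan=[{"grip": -0.2,"slide": [0.02,0,0],"spin": 5.7},{"grip": -0.2,"slide": [0.02,0,0],"spin": 5.7},{"grip": -0.2,"slide": [0.0176,0,0.019],"spin": 0},{"grip": -0.2,"slide": [0.0176,0,0.019],"spin": 0},{"grip": -0.2,"slide": [0.0176,0,0.019],"spin": 0},{"grip": -0.2,"slide": [0.0176,0,0.019],"spin": 0},{"grip": -0.2,"slide": [0.0176,0,0.019],"spin": 0},{"grip": -0.2,"slide": [0.0176,0,0.019],"spin": 0},{"grip": -0.2,"slide": [0.0176,0,0.019],"spin": 0},{"grip": -0.2,"slide": [0.0176,0,0.019],"spin": 0},{"grip": -0.2,"slide": [0.0176,0,0.019],"spin": 0},{"grip": -0.2,"slide": [0.0176,0,0.019],"spin": 0},{"grip": -0.2,"slide": [0.0176,0,0.019],"spin": 0},{"grip": -0.2,"slide": [0.0176,0,0.019],"spin": 0},{"grip": -0.2,"slide": [0,0,0],"spin": 0},{"grip": -0.2,"slide": [0,0,0],"spin": 0}])

```text
time_s: 7.32
ee_pos: [0.6679, -0.0705, 0.1703]
eef_rot: [-1.572, 0.0, -1.5]
force: [-0.2, 0.2, -0.4]
grip_width: 0.0563
```

```bash
python3 -c "
from h import *
go(.663,-.0713,.108,UY-np.pi/2)
c=cams.calibration('wrist');snap('wrist','w5')
print(w2px('wrist',[.663,-.0715,.13],c))"
```

```text
at [ 0.6679 -0.0705  0.1703] rpy [-1.5719e+00  3.0000e-04 -1.5000e+00] w 0.0563 t 7.3167 F [-0.2  0.2 -0.4]
slide total(mm) [ 0.4 62.3 -5. ] spin deg -0.04
 after spin, slide [ 0.4 62.3 -5. ]
[320.49774979 226.26929131]
```

View pics/w5.png

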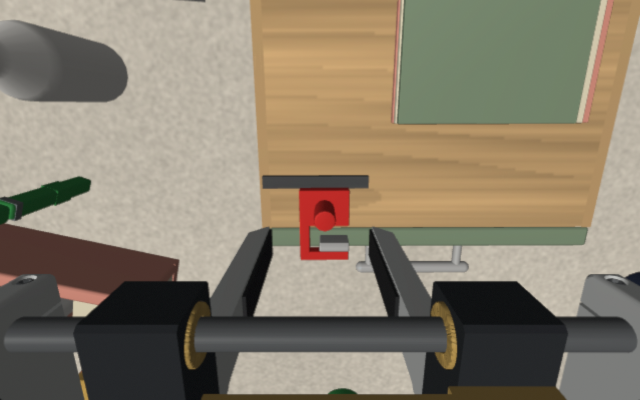

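Emit:
step_arm(plan=[{"grip": -0.2,"slide": [0.002,0.016,-0.003],"spin": 0},{"grip": -0.2,"slide": [0,0.016,0],"spin": 0},{"grip": -0.2,"slide": [0,0.016,0],"spin": 0},{"grip": -0.2,"slide": [0,0.015,0],"spin": 0},{"grip": 1,"slide": [0,0,0],"spin": 0},{"grip": 1,"slide": [0,0,0],"spin": 0},{"grip": 1,"slide": [0,0,0],"spin": 0},{"grip": 1,"slide": [0,0,0],"spin": 0},{"grip": 1,"slide": [0,0,0],"spin": 0}], force=20)

```text
time_s: 8.12
ee_pos: [0.6653, -0.072, 0.1096]
eef_rot: [-1.569, -0.0, -1.499]
force: [0.2, 0.2, 0.4]
grip_width: 0.0268
```

```bash
python3 -c "
from h import *
go(.663,-.0713,.108,UY-np.pi/2)"
```

```text
at [ 0.6653 -0.072   0.1096] rpy [-1.5693e+00 -4.0000e-04 -1.4988e+00] w 0.0268 t 8.1167 F [0.2 0.2 0.4]
slide total(mm) [-0.9  1.6 -2.2] spin deg 0.03
 after spin, slide [-0.9  1.6 -2.2]
```

Still closing; then slide.

Emit:
step_arm(plan=[{"grip": 1,"slide": [0,0,0],"spin": 0},{"grip": 1,"slide": [0,0,0],"spin": 0},{"grip": 1,"slide": [0,0,0],"spin": 0},{"grip": 1,"slide": [-0.006,0,0],"spin": 0},{"grip": 1,"slide": [-0.006,0,0],"spin": 0},{"grip": 1,"slide": [-0.006,0,0],"spin": 0},{"grip": 1,"slide": [-0.006,0,0],"spin": 0},{"grip": 1,"slide": [-0.006,0,0],"spin": 0},{"grip": 1,"slide": [-0.006,0,0],"spin": 0},{"grip": 1,"slide": [0,0,0],"spin": 0}])

```text
time_s: 8.95
ee_pos: [0.6628, -0.0402, 0.1091]
eef_rot: [-1.569, -0.008, -1.5]
force: [1.0, -24.5, 4.1]
grip_width: 0.0155
```

```bash
python3 -c "
from h import *
go(.663,-.0713,.108,UY-np.pi/2)
snap('wrist','w6')"
```

```text
at [ 0.6628 -0.0402  0.1091] rpy [-1.5695 -0.0084 -1.5   ] w 0.0155 t 8.95 F [  1.  -24.5   4.1]
slide total(mm) [31.1  1.1 -2. ] spin deg -0.04
 after spin, slide [31.1  1.1 -2. ]
```

View pics/w6.png

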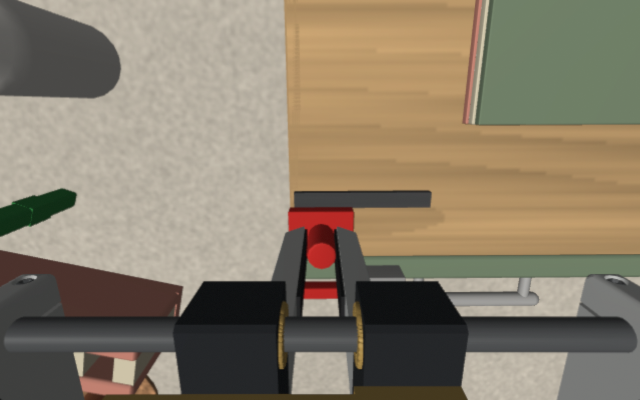

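Emit:
step_arm(plan=[{"grip": -0.2,"slide": [0.003,0,0],"spin": 0},{"grip": -0.2,"slide": [0,0,0],"spin": 0},{"grip": -0.2,"slide": [0,0,0],"spin": 0},{"grip": -0.2,"slide": [0,-0.015,0],"spin": 0},{"grip": -0.2,"slide": [0,-0.03,0],"spin": 0},{"grip": -0.2,"slide": [0,-0.03,0],"spin": 0},{"grip": -0.2,"slide": [0,0,0],"spin": -7.0},{"grip": -0.2,"slide": [0,0,0],"spin": -7.0},{"grip": -0.2,"slide": [0,0,0],"spin": -7.0},{"grip": -0.2,"slide": [0,0,0],"spin": -7.0},{"grip": -0.2,"slide": [0,0,0],"spin": -7.0},{"grip": -0.2,"slide": [0,0,0],"spin": -7.0},{"grip": -0.2,"slide": [0,0,0],"spin": -7.0},{"grip": -0.2,"slide": [0,0,0],"spin": -7.0},{"grip": -0.2,"slide": [0,0,0],"spin": -7.0},{"grip": -0.2,"slide": [0,0,0],"spin": -7.0},{"grip": -0.2,"slide": [0,0,0],"spin": -7.0},{"grip": -0.2,"slide": [0,0,0],"spin": -7.0},{"grip": 0.2,"slide": [0,0,0],"spin": -6.0}])

```text
time_s: 10.58
ee_pos: [0.6625, -0.0382, 0.1832]
eef_rot: [-1.57, 0.0, 0.079]
force: [-0.7, -0.4, -0.2]
grip_width: 0.0526
```

```bash
python3 -c "
from h import *
go(.5962,-.1657,.14,UY)"
```

```text
at [ 0.6625 -0.0382  0.1832] rpy [-1.5703e+00  5.0000e-04  7.9000e-02] w 0.0526 t 10.5833 F [-0.7 -0.4 -0.2]
slide total(mm) [ -76.1   43.2 -121.9] spin deg 0.43
 after spin, slide [ -75.2   43.2 -122.5]
```

Emit:
step_arm(plan=[{"grip": 0.4,"slide": [-0.0094,0,-0.0153],"spin": 0.4},{"grip": 0.4,"slide": [-0.0094,0,-0.0153],"spin": 0},{"grip": 0.4,"slide": [-0.0094,0.005,-0.0153],"spin": 0},{"grip": 0.4,"slide": [-0.0094,0.005,-0.0153],"spin": 0},{"grip": 0.4,"slide": [-0.0094,0.005,-0.0153],"spin": 0},{"grip": 0.4,"slide": [-0.0094,0.005,-0.0153],"spin": 0},{"grip": 0.4,"slide": [-0.0094,0.005,-0.0153],"spin": 0},{"grip": 0.4,"slide": [-0.0094,0.005,-0.0153],"spin": 0},{"grip": 0.4,"slide": [0,0,0],"spin": 0},{"grip": 0.4,"slide": [0,0,0],"spin": 0},{"grip": 0.4,"slide": [0,0,0],"spin": 0}])

```text
time_s: 11.5
ee_pos: [0.596, -0.1653, 0.1536]
eef_rot: [-1.571, -0.0, 0.065]
force: [-0.1, -0.1, 0.9]
grip_width: 0.0278
```

```bash
python3 -c "
from h import *
go(.5962,-.1657,.037,UY)
c=cams.calibration('wrist');snap('wrist','w7')
for y in (-.055,0,.055):print(w2px('wrist',[*U(-.051,y),.054],c))"
```

```text
at [ 0.596  -0.1653  0.1536] rpy [-1.5706e+00 -3.0000e-04  6.5400e-02] w 0.0278 t 11.5 F [-0.1 -0.1  0.9]
slide total(mm) [  0.2 116.6  -0.4] spin deg -0.35
 after spin, slide [  0.2 116.6  -0.4]
[320.02193219 252.96715267]
[319.58703126 195.30497836]
[319.10539974 131.46576493]
```

View pics/w7.png

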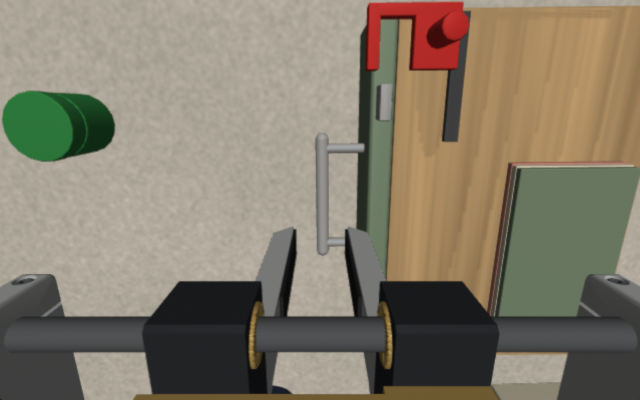

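Emit:
step_arm(plan=[{"grip": 0.4,"slide": [0.001,0.0195,0],"spin": 0},{"grip": 0.4,"slide": [0,0.0195,0],"spin": 0},{"grip": 0.4,"slide": [0,0.0195,0],"spin": 0},{"grip": 0.4,"slide": [0,0.0195,0],"spin": 0},{"grip": 0.4,"slide": [0,0.0195,0],"spin": 0},{"grip": 0.4,"slide": [0,0.0185,0],"spin": 0},{"grip": 0.4,"slide": [0,0,0],"spin": 0},{"grip": 1,"slide": [0,0,0],"spin": 0},{"grip": 1,"slide": [0,0,0],"spin": 0},{"grip": 1,"slide": [0,0,0],"spin": 0},{"grip": 1,"slide": [0,0,0],"spin": 0}], force=25)

```text
time_s: 12.47
ee_pos: [0.5974, -0.1662, 0.039]
eef_rot: [-1.572, -0.002, 0.065]
force: [0.4, 1.3, 5.0]
grip_width: 0.0099
```

```bash
python3 -c "
from h import *
go(.5962,-.1657,.037,UY)
print(wu(get_obs()['ee_pos']))"
```

```text
at [ 0.5974 -0.1662  0.039 ] rpy [-1.5715 -0.0022  0.0651] w 0.0099 t 12.4667 F [0.4 1.3 5. ]
slide total(mm) [-1.2  2.   0.6] spin deg -0.37
 after spin, slide [-1.2  2.   0.6]
(np.float64(-0.04980990326970001), np.float64(-0.0011346305238427682))
```

Emit:
step_arm(plan=[{"grip": 1,"slide": [-0.006,0,0],"spin": 0},{"grip": 1,"slide": [-0.012,0,0],"spin": 0},{"grip": 1,"slide": [-0.012,0,0],"spin": 0},{"grip": 1,"slide": [-0.012,0,-0.0005],"spin": 0},{"grip": 1,"slide": [-0.012,0,0],"spin": 0},{"grip": 1,"slide": [-0.012,0,0],"spin": 0},{"grip": 1,"slide": [-0.012,0,0],"spin": 0},{"grip": 1,"slide": [-0.012,0,0],"spin": 0},{"grip": 1,"slide": [-0.012,0,-0.0005],"spin": 0},{"grip": 1,"slide": [-0.012,0,0],"spin": 0},{"grip": 1,"slide": [-0.012,0,0],"spin": 0},{"grip": 1,"slide": [-0.012,0,0],"spin": 0},{"grip": 1,"slide": [-0.012,0,0],"spin": 0},{"grip": 1,"slide": [-0.012,0,0],"spin": 0},{"grip": 1,"slide": [-0.006,0,0],"spin": 0},{"grip": 1,"slide": [0,0,0],"spin": 0}])

```text
time_s: 13.8
ee_pos: [0.433, -0.1785, 0.0388]
eef_rot: [-1.574, -0.013, 0.063]
force: [31.4, 2.9, -17.7]
grip_width: 0.0101
```

```bash
python3 -c "
from h import *
go(.5962,-.1657,.037,UY)
print(wu(get_obs()['ee_pos']))
snap('top','t2')"
```

```text
at [ 0.433  -0.1785  0.0388] rpy [-1.574  -0.0128  0.0634] w 0.0101 t 13.8 F [ 31.4   2.9 -17.7]
slide total(mm) [163.7   1.8   2.5] spin deg -0.47
 after spin, slide [163.7   1.8   1.1]
(np.float64(-0.21464195099783437), np.float64(-0.0016945153578024864))
```

View pics/t2.png

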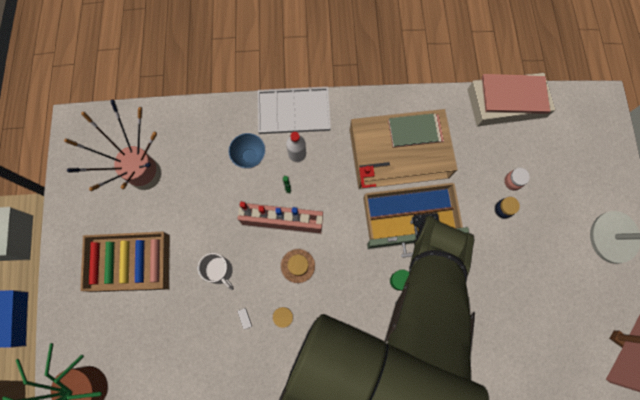

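Emit:
step_arm(plan=[{"grip": 1,"slide": [0.003,0,0],"spin": 0},{"grip": 0.3,"slide": [0,0,0],"spin": 0},{"grip": 0.3,"slide": [0,0,0],"spin": 0},{"grip": 0.3,"slide": [0,0,0],"spin": 0},{"grip": 0.3,"slide": [0,-0.02,0],"spin": 0},{"grip": 0.3,"slide": [0,-0.03,0],"spin": 0},{"grip": 0.3,"slide": [0,-0.04,0],"spin": 0},{"grip": 0,"slide": [0,-0.04,0],"spin": 0},{"grip": 0,"slide": [0,-0.04,0],"spin": 0},{"grip": 0,"slide": [0,-0.02,0],"spin": 0}])

```text
time_s: 14.68
ee_pos: [0.4323, -0.1782, 0.232]
eef_rot: [-1.573, -0.004, 0.065]
force: [0.6, -0.5, 0.2]
grip_width: 0.0463
```

```bash
python3 -c "
from h import *
im=snap('top','t3')
cv2.imwrite('pics/c5.png',cv2.resize(im[100:260,340:540],None,fx=4,fy=4,interpolation=cv2.INTER_CUBIC))
go(.545,.161,.23,-.171)"
```

```text
at [ 0.4331 -0.1786  0.234 ] rpy [-1.5748 -0.0068  0.0647] w 0.0466 t 14.7333 F [-0.7  0.1  3.7]
slide total(mm) [133.7   4.  331.6] spin deg 13.5
 after spin, slide [ 52.5   4.  353.7]
```

View pics/c5.png

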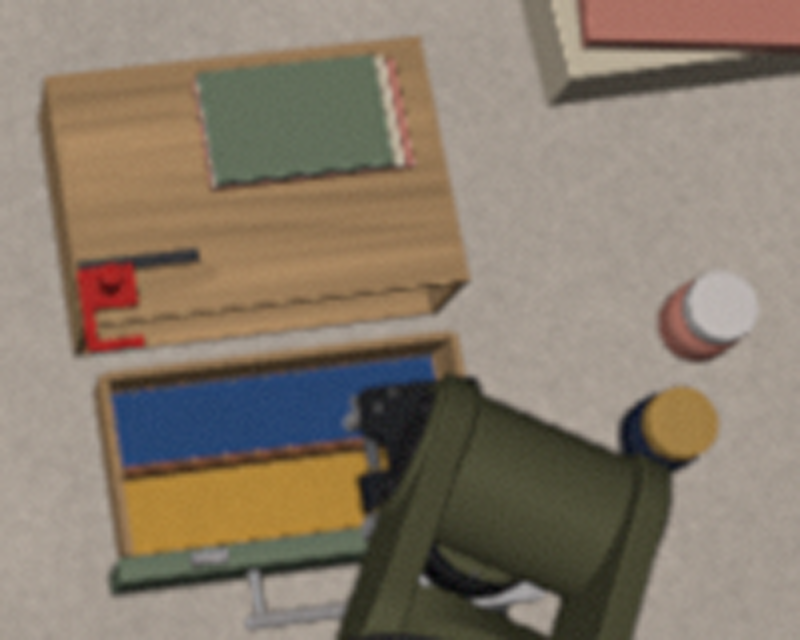

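Emit:
step_arm(plan=[{"grip": -0.1,"slide": [0,0,0],"spin": 6.75},{"grip": -0.1,"slide": [0,0,0],"spin": 6.75},{"grip": -0.1,"slide": [0.0035,0,0.0235],"spin": 0},{"grip": -0.1,"slide": [0.0035,0,0.0235],"spin": 0},{"grip": -0.1,"slide": [0.0035,0,0.0235],"spin": 0},{"grip": -0.1,"slide": [0.0035,0,0.0235],"spin": 0},{"grip": -0.1,"slide": [0.0035,0,0.0235],"spin": 0},{"grip": -0.1,"slide": [0.0035,0,0.0235],"spin": 0},{"grip": -0.1,"slide": [0.0035,0,0.0235],"spin": 0},{"grip": -0.1,"slide": [0.0035,0,0.0235],"spin": 0},{"grip": -0.1,"slide": [0.0035,0,0.0235],"spin": 0},{"grip": -0.1,"slide": [0.0035,0,0.0235],"spin": 0},{"grip": -0.1,"slide": [0.0035,0,0.0235],"spin": 0},{"grip": -0.1,"slide": [0.0035,0,0.0235],"spin": 0},{"grip": -0.1,"slide": [0.0035,0,0.0235],"spin": 0},{"grip": -0.1,"slide": [0.0035,0,0.0235],"spin": 0},{"grip": -0.1,"slide": [0.0035,0,0.0235],"spin": 0},{"grip": -0.1,"slide": [0,0,0],"spin": 0},{"grip": -0.1,"slide": [0,0,0],"spin": 0}])

```text
time_s: 16.32
ee_pos: [0.5432, 0.161, 0.2265]
eef_rot: [-1.572, 0.002, -0.169]
force: [-0.1, -0.1, -0.2]
grip_width: 0.052
```

```bash
python3 -c "
from h import *
go(.545,.161,.113,-.171)
c=cams.calibration('wrist');snap('wrist','w8')
for p in ([.545,.161,.182],[.552,.2055,.152],[.56,.249,.152],[.5665,.293,.182]):print(w2px('wrist',p,c))"
```

```text
at [0.5432 0.161  0.2265] rpy [-1.5715  0.0016 -0.1694] w 0.052 t 16.3167 F [-0.1 -0.1 -0.2]
slide total(mm) [  1.8 113.5   0.3] spin deg 0.09
 after spin, slide [  1.8 113.5   0.3]
[321.72342421 215.98270649]
[320.86164622 147.35334342]
[321.61179997  86.49836899]
[320.09705697   6.60201643]
```

View pics/w8.png

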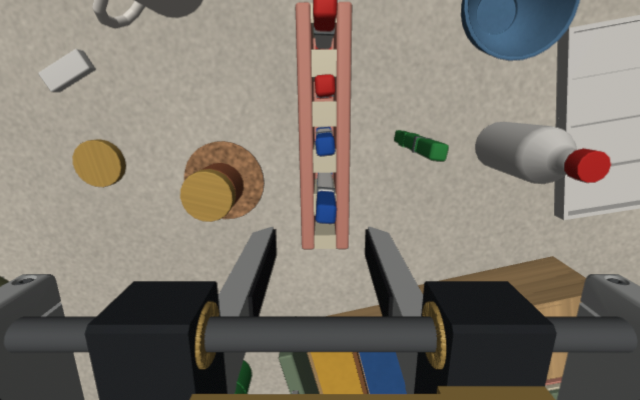

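Emit:
step_arm(plan=[{"grip": -0.1,"slide": [0.004,0.013,0.001],"spin": 0},{"grip": -0.1,"slide": [0,0.02,0],"spin": 0},{"grip": -0.1,"slide": [0,0.02,0],"spin": 0},{"grip": -0.1,"slide": [0,0.02,0],"spin": 0},{"grip": -0.1,"slide": [0,0.02,0],"spin": 0},{"grip": -0.1,"slide": [0,0.02,0],"spin": 0},{"grip": 1,"slide": [0,0,0],"spin": 0},{"grip": 1,"slide": [0,0,0],"spin": 0},{"grip": 1,"slide": [0,0,0],"spin": 0},{"grip": 1,"slide": [0,0,0],"spin": 0},{"grip": 1,"slide": [0,0,0],"spin": 0},{"grip": 1,"slide": [0,0,0],"spin": 0},{"grip": 1,"slide": [0,0,0],"spin": 0},{"grip": 1,"slide": [0,0,0],"spin": 0}], force=12)

```text
time_s: 17.53
ee_pos: [0.5481, 0.1609, 0.1152]
eef_rot: [-1.57, -0.001, -0.171]
force: [-1.2, 0.6, 6.3]
grip_width: 0.0149
```

```bash
python3 -c "
from h import *
go(*U(-.065,.108),.245,UY)"
```

```text
at [0.5481 0.1609 0.1152] rpy [-1.5704e+00 -1.1000e-03 -1.7070e-01] w 0.0149 t 17.5333 F [-1.2  0.6  6.3]
slide total(mm) [  63.3 -129.8 -211.7] spin deg -13.88
 after spin, slide [  10.7 -129.8 -220.7]
```

Emit:
step_arm(plan=[{"grip": 1,"slide": [0,-0.02,0],"spin": 0},{"grip": 1,"slide": [0,-0.025,0],"spin": 0},{"grip": 1,"slide": [0,-0.03,0],"spin": 0},{"grip": 1,"slide": [0,-0.03,0],"spin": 0},{"grip": 1,"slide": [0,-0.025,0],"spin": 0},{"grip": 1,"slide": [0,0,0],"spin": -6.94},{"grip": 1,"slide": [0,0,0],"spin": -6.94},{"grip": 1,"slide": [0.001,0,-0.02],"spin": 0},{"grip": 1,"slide": [0.001,0,-0.02],"spin": 0},{"grip": 1,"slide": [0.001,0,-0.02],"spin": 0},{"grip": 1,"slide": [0.001,0,-0.02],"spin": 0},{"grip": 1,"slide": [0.001,0,-0.02],"spin": 0},{"grip": 1,"slide": [0.001,0,-0.02],"spin": 0},{"grip": 1,"slide": [0.001,0,-0.02],"spin": 0},{"grip": 1,"slide": [0.001,0,-0.02],"spin": 0},{"grip": 1,"slide": [0.001,0,-0.02],"spin": 0},{"grip": 1,"slide": [0.001,0,-0.02],"spin": 0},{"grip": 1,"slide": [0.001,0,-0.02],"spin": 0},{"grip": 1,"slide": [0,0,0],"spin": 0},{"grip": 1,"slide": [0,0,0],"spin": 0}])

```text
time_s: 19.2
ee_pos: [0.5743, -0.0583, 0.2442]
eef_rot: [-1.571, 0.0, 0.07]
force: [0.3, 1.8, -1.0]
grip_width: 0.0148
```

```bash
python3 -c "
from h import *
go(*U(-.065,.108),.122,UY)
snap('scene','s3');snap('top','t4')
a=cv2.imread('pics/s3.png')[130:330,160:420];cv2.imwrite('pics/c6.png',cv2.resize(a,None,fx=3,fy=3))
"
```

```text
at [ 0.5743 -0.0583  0.2442] rpy [-1.5706e+00  4.0000e-04  7.0100e-02] w 0.0148 t 19.2 F [ 0.3  1.8 -1. ]
slide total(mm) [ 1.000e-01  1.222e+02 -1.000e-01] spin deg -0.08
 after spin, slide [ 1.000e-01  1.222e+02 -1.000e-01]
```

View pics/c6.png

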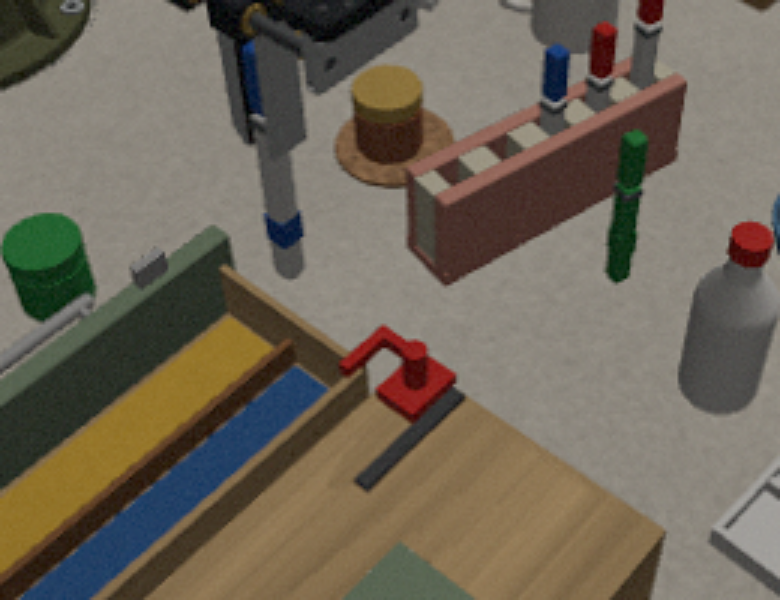

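```bash
python3 -c "
from h import *
for z in (.135,.142): print(wu(px2w('scene',160+289/3,130+272/3,z)))
print(wu(get_obs()['ee_pos']))
a=cv2.imread('pics/t4.png')[120:270,340:490];cv2.imwrite('pics/c7.png',cv2.resize(a,None,fx=4,fy=4,interpolation=2))"
```

```text
(np.float64(-0.07019367922213388), np.float64(0.11160479508262171))
(np.float64(-0.0651257410337171), np.float64(0.10760004253764485))
(np.float64(-0.06501503271676952), np.float64(0.1092734456437935))
```

View pics/c7.png

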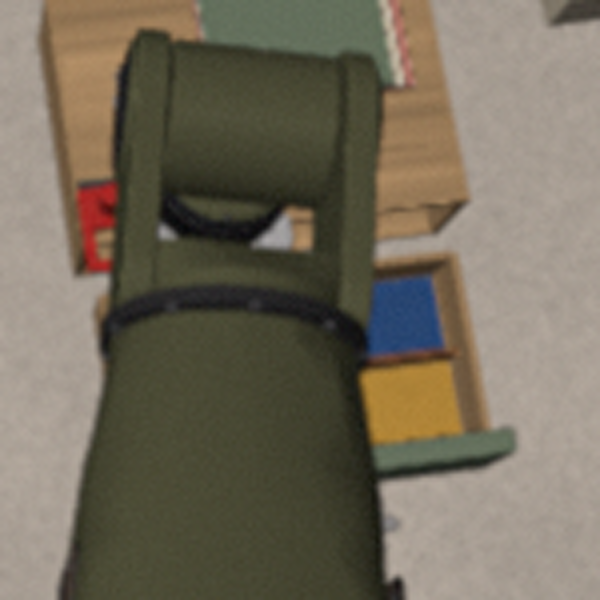

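Emit:
step_arm(plan=[{"grip": 1,"slide": [0,0.02,0],"spin": 0},{"grip": 1,"slide": [0,0.02,0],"spin": 0},{"grip": 1,"slide": [0,0.02,0],"spin": 0},{"grip": 1,"slide": [0,0.02,0],"spin": 0},{"grip": 1,"slide": [0,0.02,0],"spin": 0},{"grip": 1,"slide": [0,0.015,0],"spin": 0},{"grip": 1,"slide": [0,0.006,0],"spin": 0},{"grip": 1,"slide": [0,0.004,0],"spin": 0},{"grip": 1,"slide": [0,0,0],"spin": 0},{"grip": 1,"slide": [0,0,0],"spin": 0}])

```text
time_s: 20.13
ee_pos: [0.5748, -0.0575, 0.1204]
eef_rot: [-1.571, -0.001, 0.072]
force: [-0.6, -0.1, -0.2]
grip_width: 0.0147
```

```bash
python3 -c "
from h import *
go(*U(-.065,.108),.119,UY)
print(wu(get_obs()['ee_pos']))
snap('scene','s4')
a=cv2.imread('pics/s4.png')[150:350,160:400];cv2.imwrite('pics/c8.png',cv2.resize(a,None,fx=3,fy=3))
L=.122
for th in range(0,91,10):
    t=np.radians(th); print(th, 'dy',round(-L*np.sin(t)-.0075*(1-np.cos(t)),4),'TCPz',round(.016-.019+L*np.cos(t)+.0075*np.sin(t),4))
"
```

```text
at [ 0.5748 -0.0575  0.1204] rpy [-1.5711e+00 -1.2000e-03  7.1900e-02] w 0.0147 t 20.1333 F [-0.6 -0.1 -0.2]
slide total(mm) [-0.5  1.4 -0.9] spin deg 0.02
 after spin, slide [-0.5  1.4 -0.9]
(np.float64(-0.06454792654160882), np.float64(0.10888809126268269))
0 dy -0.0 TCPz 0.119
10 dy -0.0213 TCPz 0.1184
20 dy -0.0422 TCPz 0.1142
30 dy -0.062 TCPz 0.1064
40 dy -0.0802 TCPz 0.0953
50 dy -0.0961 TCPz 0.0812
60 dy -0.1094 TCPz 0.0645
70 dy -0.1196 TCPz 0.0458
80 dy -0.1263 TCPz 0.0256
90 dy -0.1295 TCPz 0.0045
```

View pics/c8.png

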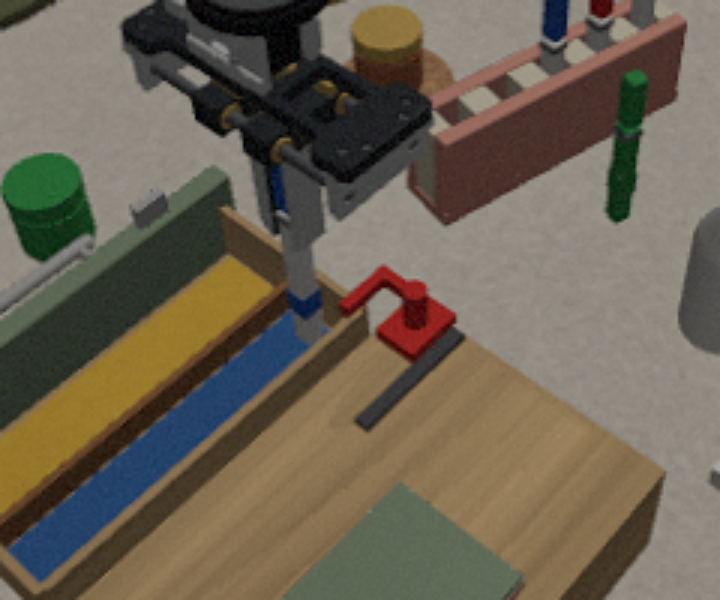

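Emit:
step_arm(plan=[{"grip": 1,"slide": [0,0.002,0],"spin": 0},{"grip": 1,"slide": [0,0.002,-0.002],"spin": 0},{"grip": 1,"slide": [0,0,-0.006],"spin": 0},{"grip": 1,"slide": [0,0.001,-0.007],"spin": 0},{"grip": 1,"slide": [0,0.001,-0.007],"spin": 0}], force=4)

```text
time_s: 20.6
ee_pos: [0.5763, -0.0804, 0.1138]
eef_rot: [-1.571, -0.001, 0.072]
force: [1.6, 1.1, 2.5]
grip_width: 0.0148
```

```bash
python3 -c "
from h import *
go(*U(-.065,.108),.119,UY)
print(wu(get_obs()['ee_pos']))
snap('scene','s5')
a=cv2.imread('pics/s5.png')[150:350,160:400];cv2.imwrite('pics/c9.png',cv2.resize(a,None,fx=3,fy=3))
"
```

```text
at [ 0.5763 -0.0804  0.1138] rpy [-1.571e+00 -1.000e-03  7.150e-02] w 0.0148 t 20.6 F [1.6 1.1 2.5]
slide total(mm) [-0.3 -5.2 22.1] spin deg 0.0
 after spin, slide [-0.3 -5.2 22.1]
(np.float64(-0.0646874471520753), np.float64(0.0859214641381452))
```

View pics/c9.png

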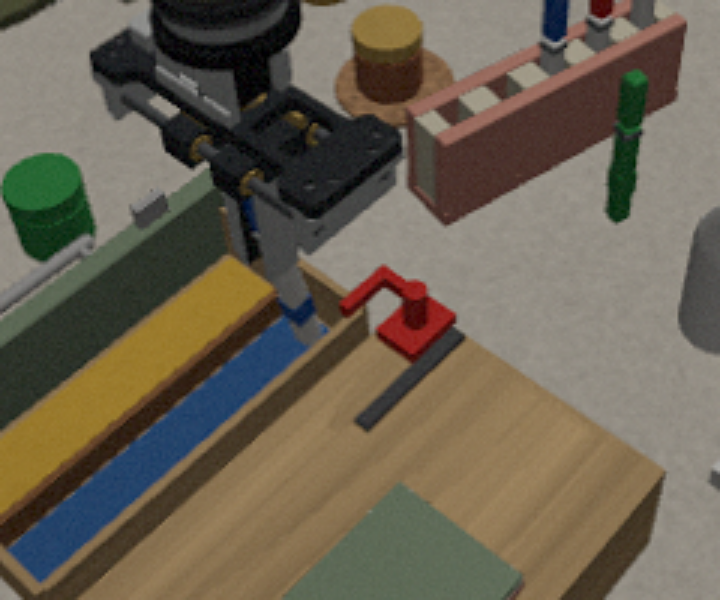

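Emit:
step_arm(plan=[{"grip": 1,"slide": [0,0.0015,-0.009],"spin": 0},{"grip": 1,"slide": [0,0.002,-0.009],"spin": 0},{"grip": 1,"slide": [0,0.0035,-0.0095],"spin": 0},{"grip": 1,"slide": [0,0.0041,-0.0095],"spin": 0},{"grip": 1,"slide": [0,0.005,-0.009],"spin": 0},{"grip": 1,"slide": [0,0.0057,-0.0086],"spin": 0},{"grip": 1,"slide": [0,0.0064,-0.008],"spin": 0},{"grip": 1,"slide": [0,0.0072,-0.0074],"spin": 0},{"grip": 1,"slide": [0,0.008,-0.0067],"spin": 0},{"grip": 1,"slide": [0,0.0081,-0.0062],"spin": 0},{"grip": 1,"slide": [0,0.009,-0.0052],"spin": 0},{"grip": 1,"slide": [0,0.0091,-0.0047],"spin": 0},{"grip": 1,"slide": [0,0,0],"spin": 0}])

```text
time_s: 21.73
ee_pos: [0.5815, -0.1725, 0.0412]
eef_rot: [-1.569, 0.003, 0.071]
force: [-1.1, 0.8, -0.5]
grip_width: 0.015
```

```bash
python3 -c "
from h import *
go(*U(-.065,.108),.119,UY)
print(wu(get_obs()['ee_pos']))
snap('scene','s6')
a=cv2.imread('pics/s6.png')[150:350,160:400];cv2.imwrite('pics/c10.png',cv2.resize(a,None,fx=3,fy=3))
"
```

```text
at [ 0.5815 -0.1725  0.0412] rpy [-1.5693  0.0032  0.071 ] w 0.015 t 21.7333 F [-1.1  0.8 -0.5]
slide total(mm) [  1.  -77.8 114.3] spin deg -0.03
 after spin, slide [  1.1 -77.8 114.3]
(np.float64(-0.06608614198058751), np.float64(-0.006319179080735606))
```

View pics/c10.png

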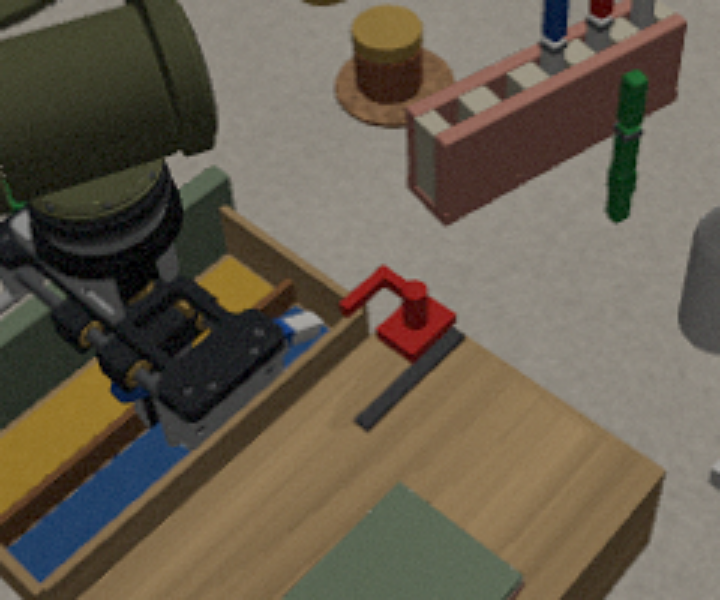

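Emit:
step_arm(plan=[{"grip": 1,"slide": [0,0.006,-0.003],"spin": 0},{"grip": 1,"slide": [0,0.006,-0.002],"spin": 0},{"grip": 1,"slide": [0,0.006,-0.001],"spin": 0},{"grip": 1,"slide": [0,0,0],"spin": 0},{"grip": 0.5,"slide": [0,0,0],"spin": 0},{"grip": 0.5,"slide": [0,0,0],"spin": 0},{"grip": 0.5,"slide": [0,0,0],"spin": 0},{"grip": 0.5,"slide": [0,-0.005,0],"spin": 0},{"grip": 0.5,"slide": [0,-0.02,0],"spin": 0},{"grip": 0.5,"slide": [0,-0.04,0],"spin": 0},{"grip": 0.5,"slide": [0,-0.04,0],"spin": 0},{"grip": 0.5,"slide": [0,-0.04,0],"spin": 0},{"grip": 0.5,"slide": [0,-0.04,0],"spin": 0}])

```text
time_s: 22.87
ee_pos: [0.5827, -0.1781, 0.2136]
eef_rot: [-1.571, -0.001, 0.072]
force: [0.6, 0.5, 0.1]
grip_width: 0.0237
```

```bash
python3 -c "
from h import *
snap('wrist','w9')
go(.552,.2055,.22,-.171)
print(wu(get_obs()['ee_pos']))
snap('scene','s7')
a=cv2.imread('pics/s7.png')[150:350,160:400];cv2.imwrite('pics/c11.png',cv2.resize(a,None,fx=3,fy=3))
"
```

```text
at [ 0.585  -0.1789  0.2225] rpy [-1.5757 -0.0109  0.0716] w 0.0234 t 22.9167 F [-0.1 -0.7  7.2]
slide total(mm) [ -5.4   2.5 385.8] spin deg 13.9
 after spin, slide [-97.9   2.5 373.2]
(np.float64(-0.06312663030878729), np.float64(-0.012900861674010743))
```

View pics/c11.png

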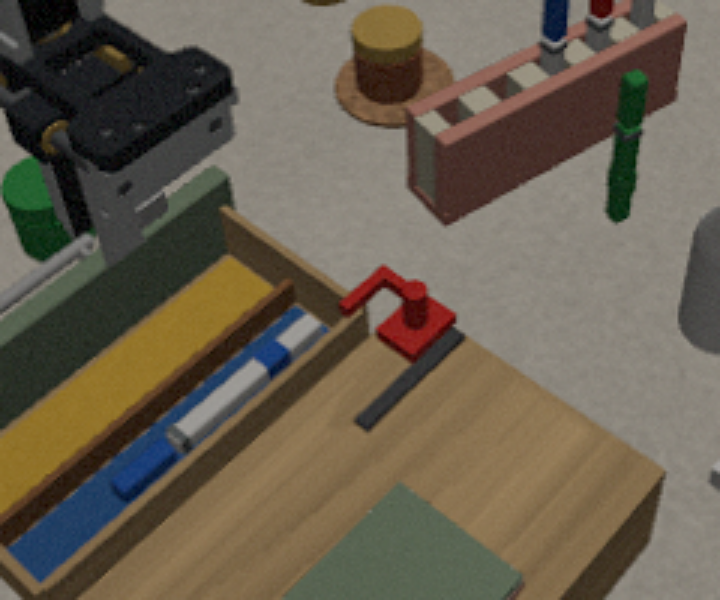

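View pics/w9.png

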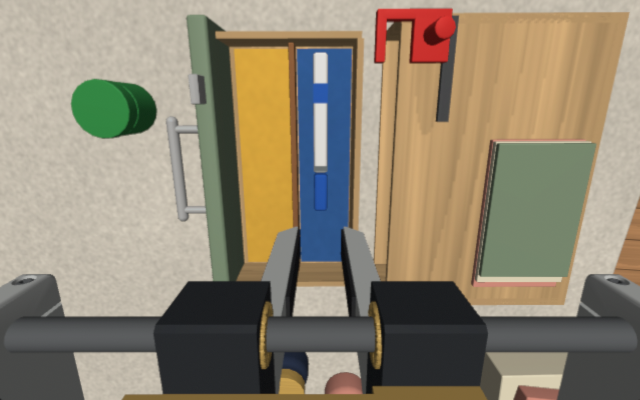

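```bash
python3 -c "
from h import *
c=cams.calibration('wrist');snap('wrist','w10')
go(*U(-.066,.03),.021,UY)
im=cv2.imread('pics/w10.png');cv2.imwrite('pics/c12.png',cv2.resize(im[30:280,220:420],None,fx=3,fy=2.4))
np.save('c10.npy',c,allow_pickle=True)"
```

```text
at [ 0.5841 -0.1786  0.2148] rpy [-1.5735 -0.0061  0.0716] w 0.0235 t 23.0167 F [-0.4 -0.4 -0.8]
slide total(mm) [ -2.  193.8  42.5] spin deg 0.01
 after spin, slide [ -2.  193.8  42.5]
```

View pics/c12.png

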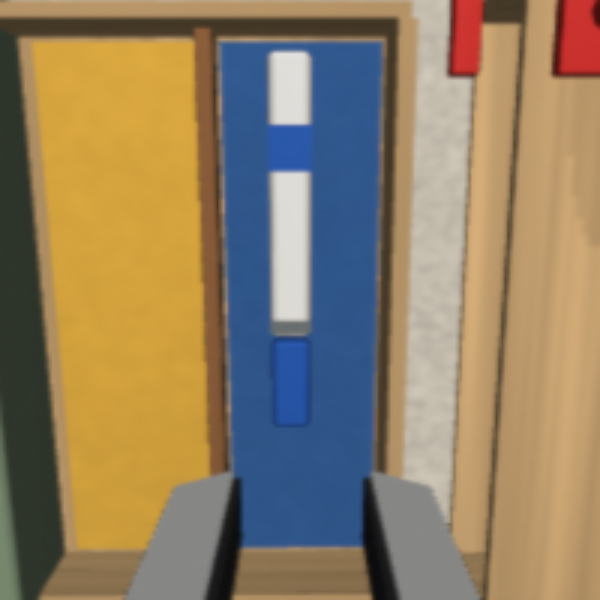

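```bash
python3 -c "
from h import *
c=np.load('c10.npy',allow_pickle=True).item()
for u,v in ((290,100),(291,380)): print(wu(px2w('wrist',220+u/3,30+v/2.4,.031,c)))
print(wu(get_obs()['ee_pos']))"
```

```text
(np.float64(-0.0640791887161674), np.float64(0.09568982793775253))
(np.float64(-0.06413379797937428), np.float64(-0.02982726427747247))
(np.float64(-0.06397596660253689), np.float64(-0.012512287688288881))
```

Emit:
step_arm(plan=[{"grip": 0.45,"slide": [-0.001,0.025,0.021],"spin": 0},{"grip": 0.45,"slide": [0,0.03,0.021],"spin": 0},{"grip": 0.45,"slide": [0,0.035,0],"spin": 0},{"grip": 0.45,"slide": [0,0.035,0],"spin": 0},{"grip": 0.45,"slide": [0,0.03,0],"spin": 0},{"grip": 0.45,"slide": [0,0.02,0],"spin": 0},{"grip": 0.45,"slide": [0,0.012,0],"spin": 0},{"grip": 0.45,"slide": [0,0.006,0],"spin": 0},{"grip": 0.45,"slide": [0,0,0],"spin": 0},{"grip": 1,"slide": [0,0,0],"spin": 0},{"grip": 1,"slide": [0,0,0],"spin": 0},{"grip": 1,"slide": [0,0,0],"spin": 0},{"grip": 1,"slide": [0,0,0],"spin": 0}], force=8)

```text
time_s: 24.1
ee_pos: [0.579, -0.1365, 0.018]
eef_rot: [-1.571, 0.0, 0.071]
force: [-0.3, -0.3, -0.0]
grip_width: 0.0148
```

```bash
python3 -c "
from h import *
go(*U(-.057,.03),.021,UY)
print(wu(get_obs()['ee_pos']))"
```

```text
at [ 0.579  -0.1365  0.018 ] rpy [-1.5708e+00  1.0000e-04  7.1400e-02] w 0.0148 t 24.1 F [-0.3 -0.3 -0. ]
slide total(mm) [ 9.1 -3.   0.2] spin deg -0.0
 after spin, slide [ 9.1 -3.   0.2]
(np.float64(-0.06608649498603009), np.float64(0.029823101147979644))
```

Emit:
step_arm(plan=[{"grip": 1,"slide": [0.003,-0.001,0],"spin": 0},{"grip": 1,"slide": [0.003,0,0],"spin": 0},{"grip": 1,"slide": [0.003,0,0],"spin": 0},{"grip": 1,"slide": [0,0,0],"spin": 0},{"grip": 0.6,"slide": [0,0,0],"spin": 0},{"grip": 0.6,"slide": [0,0,0],"spin": 0},{"grip": 0.6,"slide": [0,-0.01,0],"spin": 0},{"grip": 0.6,"slide": [0,-0.03,0],"spin": 0},{"grip": 0.4,"slide": [0,-0.04,0],"spin": 0},{"grip": 0,"slide": [0,-0.04,0],"spin": 0},{"grip": 0,"slide": [0,-0.04,0],"spin": 0},{"grip": 0,"slide": [0,-0.04,0],"spin": 0},{"grip": 0,"slide": [0,0,0],"spin": 0}])

```text
time_s: 25.18
ee_pos: [0.5901, -0.1364, 0.2284]
eef_rot: [-1.575, -0.012, 0.071]
force: [0.9, -0.3, 1.7]
grip_width: 0.0463
```

```bash
python3 -c "
from h import *
c=cams.calibration('wrist');snap('wrist','w11')
go(.5685,.293,.22,-.171)
im=cv2.imread('pics/w11.png');cv2.imwrite('pics/c13.png',cv2.resize(im[30:280,220:420],None,fx=3,fy=2.4))
np.save('c11.npy',c,allow_pickle=True)"
```

```text
at [ 0.5893 -0.1362  0.2242] rpy [-1.5737 -0.0078  0.0715] w 0.0465 t 25.2333 F [ 0.1 -0.5 -0.3]
slide total(mm) [  9.9   4.2 429.6] spin deg 13.89
 after spin, slide [-93.5   4.2 419.4]
```

View pics/c13.png

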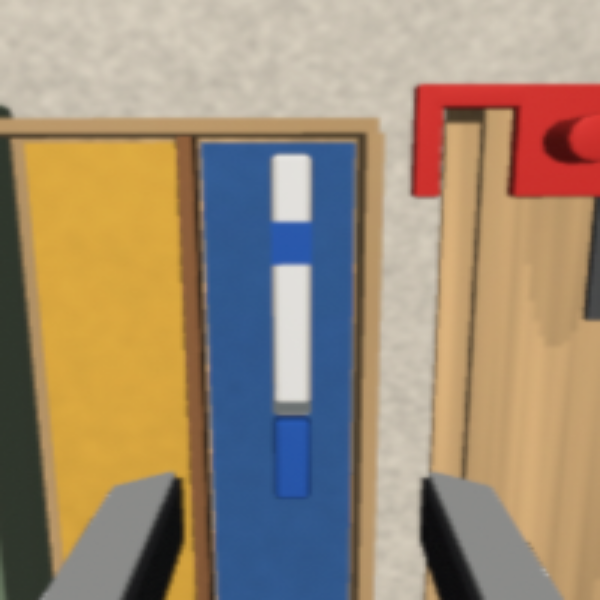

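Emit:
step_arm(plan=[{"grip": -0.1,"slide": [0,0,0.01],"spin": 6.95},{"grip": -0.1,"slide": [0,0,0.01],"spin": 6.95},{"grip": -0.1,"slide": [-0.0052,0,0.022],"spin": 0},{"grip": -0.1,"slide": [-0.0052,0,0.0235],"spin": 0},{"grip": -0.1,"slide": [-0.0052,0,0.0235],"spin": 0},{"grip": -0.1,"slide": [-0.0052,0,0.0235],"spin": 0},{"grip": -0.1,"slide": [-0.0052,0,0.0235],"spin": 0},{"grip": -0.1,"slide": [-0.0052,0,0.0235],"spin": 0},{"grip": -0.1,"slide": [-0.0052,0,0.0235],"spin": 0},{"grip": -0.1,"slide": [-0.0052,0,0.0235],"spin": 0},{"grip": -0.1,"slide": [-0.0052,0,0.0235],"spin": 0},{"grip": -0.1,"slide": [-0.0052,0,0.0235],"spin": 0},{"grip": -0.1,"slide": [-0.0052,0,0.0235],"spin": 0},{"grip": -0.1,"slide": [-0.0052,0,0.0235],"spin": 0},{"grip": -0.1,"slide": [-0.0052,0,0.0235],"spin": 0},{"grip": -0.1,"slide": [-0.0052,0,0.0235],"spin": 0},{"grip": -0.1,"slide": [-0.0052,0,0.0235],"spin": 0},{"grip": -0.1,"slide": [-0.0052,0,0.0235],"spin": 0},{"grip": -0.1,"slide": [-0.0052,0,0.0235],"spin": 0},{"grip": -0.1,"slide": [0,0,0],"spin": 0}])

```text
time_s: 26.9
ee_pos: [0.5673, 0.2947, 0.2178]
eef_rot: [-1.571, 0.002, -0.168]
force: [0.5, -0.1, 0.5]
grip_width: 0.0519
```

```bash
python3 -c "
from h import *
go(.569,.293,.113,-.171)
c=cams.calibration('wrist');snap('wrist','w12')
print(w2px('wrist',[.5685,.293,.182],c))"
```

```text
at [0.5673 0.2947 0.2178] rpy [-1.5711e+00  1.5000e-03 -1.6820e-01] w 0.0519 t 26.9 F [ 0.5 -0.1  0.5]
slide total(mm) [  1.9 104.8  -1.4] spin deg 0.16
 after spin, slide [  1.9 104.8  -1.4]
[321.33076002 222.50251988]
```

View pics/w12.png

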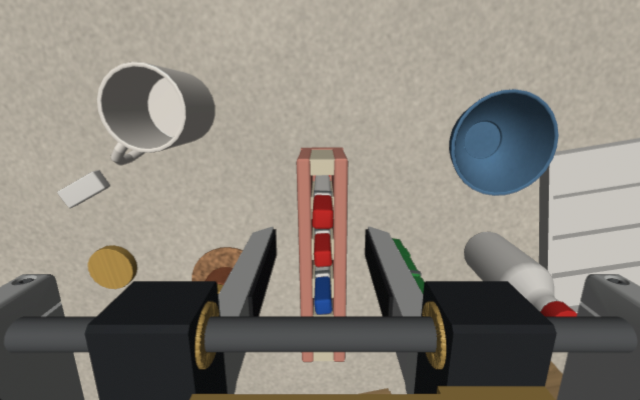

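Emit:
step_arm(plan=[{"grip": -0.1,"slide": [0.002,0.013,0],"spin": 0},{"grip": -0.1,"slide": [0,0.018,0],"spin": 0},{"grip": -0.1,"slide": [0,0.018,0],"spin": 0},{"grip": -0.1,"slide": [0,0.018,0],"spin": 0},{"grip": -0.1,"slide": [0,0.018,0],"spin": 0},{"grip": -0.1,"slide": [0,0.018,0],"spin": 0},{"grip": 1,"slide": [0,0,0],"spin": 0},{"grip": 1,"slide": [0,0,0],"spin": 0},{"grip": 1,"slide": [0,0,0],"spin": 0},{"grip": 1,"slide": [0,0,0],"spin": 0},{"grip": 1,"slide": [0,0,0],"spin": 0},{"grip": 1,"slide": [0,0,0],"spin": 0},{"grip": 1,"slide": [0,0,0],"spin": 0},{"grip": 1,"slide": [0,0,0],"spin": 0}], force=12)

```text
time_s: 28.12
ee_pos: [0.5707, 0.2911, 0.1166]
eef_rot: [-1.57, -0.001, -0.171]
force: [-0.6, -1.0, 5.2]
grip_width: 0.0152
```

```bash
python3 -c "
from h import *
go(*U(-.085,.108),.25,UY)"
```

```text
at [0.5707 0.2911 0.1166] rpy [-1.5703e+00 -1.0000e-03 -1.7110e-01] w 0.0152 t 28.1167 F [-0.6 -1.   5.2]
slide total(mm) [  43.7 -133.4 -348.6] spin deg -13.9
 after spin, slide [ -41.3 -133.4 -348.9]
```

Emit:
step_arm(plan=[{"grip": 1,"slide": [0,-0.02,0],"spin": 0},{"grip": 1,"slide": [0,-0.03,0],"spin": 0},{"grip": 1,"slide": [0,-0.03,0],"spin": 0},{"grip": 1,"slide": [0,-0.03,0],"spin": 0},{"grip": 1,"slide": [0,-0.03,0],"spin": 0},{"grip": 1,"slide": [0,-0.025,0],"spin": 0},{"grip": 1,"slide": [0,0,0],"spin": -6.95},{"grip": 1,"slide": [0,0,0],"spin": -6.95},{"grip": 1,"slide": [-0.003,0,-0.02],"spin": 0},{"grip": 1,"slide": [-0.0035,0,-0.03],"spin": 0},{"grip": 1,"slide": [-0.0035,0,-0.03],"spin": 0},{"grip": 1,"slide": [-0.0035,0,-0.03],"spin": 0},{"grip": 1,"slide": [-0.0035,0,-0.03],"spin": 0},{"grip": 1,"slide": [-0.0035,0,-0.03],"spin": 0},{"grip": 1,"slide": [-0.0035,0,-0.03],"spin": 0},{"grip": 1,"slide": [-0.0035,0,-0.03],"spin": 0},{"grip": 1,"slide": [-0.0035,0,-0.03],"spin": 0},{"grip": 1,"slide": [-0.0035,0,-0.03],"spin": 0},{"grip": 1,"slide": [-0.0035,0,-0.03],"spin": 0},{"grip": 1,"slide": [-0.0035,0,-0.029],"spin": 0}])

```text
time_s: 29.78
ee_pos: [0.5536, -0.0615, 0.2809]
eef_rot: [-1.571, 0.0, 0.072]
force: [-0.6, 0.0, -0.1]
grip_width: 0.0149
```

Emit:
step_arm(plan=[{"grip": 1,"slide": [0,0,0],"spin": 0},{"grip": 1,"slide": [0,0,0],"spin": 0}])

```text
time_s: 29.95
ee_pos: [0.5538, -0.0611, 0.2807]
eef_rot: [-1.571, 0.0, 0.069]
force: [0.6, -0.8, 0.7]
grip_width: 0.0151
```

```bash
python3 -c "
from h import *
go(*U(-.085,.108),.1225,UY)
snap('scene','s8')
a=cv2.imread('pics/s8.png')[130:330,160:420];cv2.imwrite('pics/c14.png',cv2.resize(a,None,fx=3,fy=3))"
```

```text
at [ 0.5538 -0.0611  0.2807] rpy [-1.5707e+00  2.0000e-04  6.9300e-02] w 0.0151 t 29.95 F [ 0.6 -0.8  0.7]
slide total(mm) [  0.8 158.2   1.2] spin deg -0.13
 after spin, slide [  0.8 158.2   1.2]
```

View pics/c14.png

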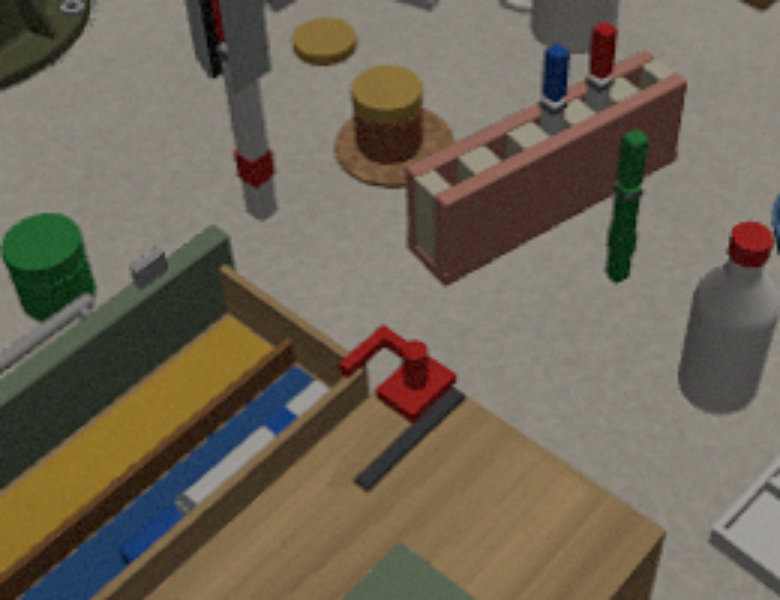

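```bash
python3 -c "
from h import *
print(wu(px2w('scene',160+262/3,130+214/3,.176)),wu(get_obs()['ee_pos']))"
```

```text
(np.float64(-0.08569859325859319), np.float64(0.10999178563072359)) (np.float64(-0.0855745900778252), np.float64(0.10783309203450474))
```

Emit:
step_arm(plan=[{"grip": 1,"slide": [0.0025,0.025,0.001],"spin": -0.1},{"grip": 1,"slide": [0,0.03,0],"spin": 0},{"grip": 1,"slide": [0,0.03,0],"spin": 0},{"grip": 1,"slide": [0,0.03,0],"spin": 0},{"grip": 1,"slide": [0,0.02,0],"spin": 0},{"grip": 1,"slide": [0,0.012,0],"spin": 0},{"grip": 1,"slide": [0,0.007,0],"spin": 0},{"grip": 1,"slide": [0,0.004,0],"spin": 0},{"grip": 1,"slide": [0,0,0],"spin": 0},{"grip": 1,"slide": [0,0,0],"spin": 0}])

```text
time_s: 30.83
ee_pos: [0.5569, -0.0588, 0.1239]
eef_rot: [-1.571, -0.001, 0.073]
force: [-0.7, 0.5, 0.1]
grip_width: 0.0146
```

```bash
python3 -c "
from h import *
go(*U(-.083,.108),.1205,UY)
snap('scene','s9')
a=cv2.imread('pics/s9.png')[130:330,160:420];cv2.imwrite('pics/c15.png',cv2.resize(a,None,fx=3,fy=3))"
```

```text
at [ 0.5569 -0.0588  0.1239] rpy [-1.5711e+00 -1.4000e-03  7.3400e-02] w 0.0146 t 30.8333 F [-0.7  0.5  0.1]
slide total(mm) [-0.5  3.4 -0.9] spin deg 0.11
 after spin, slide [-0.5  3.4 -0.9]
```

View pics/c15.png

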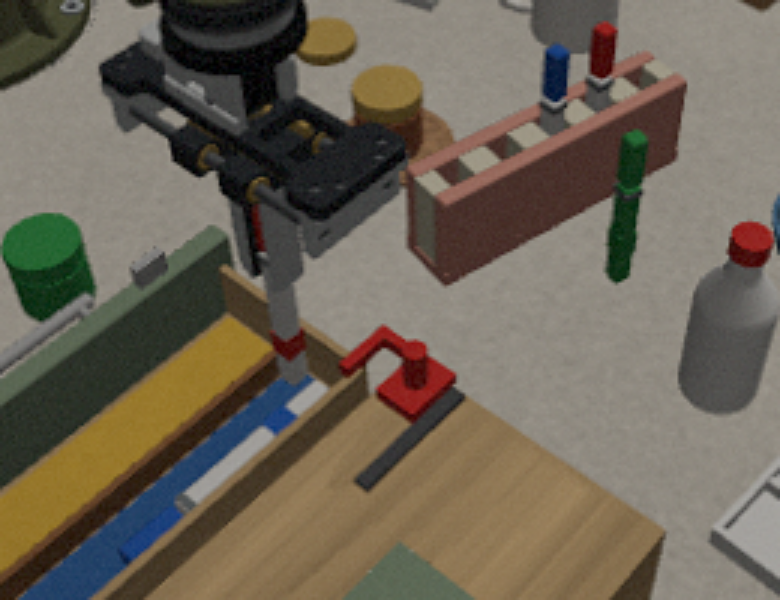

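Emit:
step_arm(plan=[{"grip": 1,"slide": [0,0.003,0],"spin": 0},{"grip": 1,"slide": [0,0.003,-0.002],"spin": 0},{"grip": 1,"slide": [0,0.001,-0.006],"spin": 0},{"grip": 1,"slide": [0,0.001,-0.007],"spin": 0},{"grip": 1,"slide": [0,0.001,-0.007],"spin": 0},{"grip": 1,"slide": [0,0.0015,-0.009],"spin": 0},{"grip": 1,"slide": [0,0.002,-0.009],"spin": 0},{"grip": 1,"slide": [0,0.0035,-0.0095],"spin": 0},{"grip": 1,"slide": [0,0.0041,-0.0095],"spin": 0},{"grip": 1,"slide": [0,0.005,-0.009],"spin": 0},{"grip": 1,"slide": [0,0.0057,-0.0086],"spin": 0},{"grip": 1,"slide": [0,0.0064,-0.008],"spin": 0},{"grip": 1,"slide": [0,0.0072,-0.0074],"spin": 0},{"grip": 1,"slide": [0,0.008,-0.0067],"spin": 0},{"grip": 1,"slide": [0,0.0081,-0.0062],"spin": 0},{"grip": 1,"slide": [0,0.009,-0.0052],"spin": 0},{"grip": 1,"slide": [0,0.0065,-0.004],"spin": 0},{"grip": 1,"slide": [0,0,0],"spin": 0}], force=4)

```text
time_s: 32.38
ee_pos: [0.5638, -0.1728, 0.0447]
eef_rot: [-1.569, 0.003, 0.073]
force: [-0.0, 0.6, -0.8]
grip_width: 0.015
```

```bash
python3 -c "
from h import *
go(*U(-.083,.108),.1205,UY)
snap('scene','s10')
a=cv2.imread('pics/s10.png')[130:330,160:420];cv2.imwrite('pics/c16.png',cv2.resize(a,None,fx=3,fy=3))"
```

```text
at [ 0.5638 -0.1728  0.0447] rpy [-1.5694  0.0028  0.0728] w 0.015 t 32.3833 F [-0.   0.6 -0.8]
slide total(mm) [  0.9 -75.8 113.3] spin deg 0.08
 after spin, slide [  0.8 -75.8 113.3]
```

View pics/c16.png

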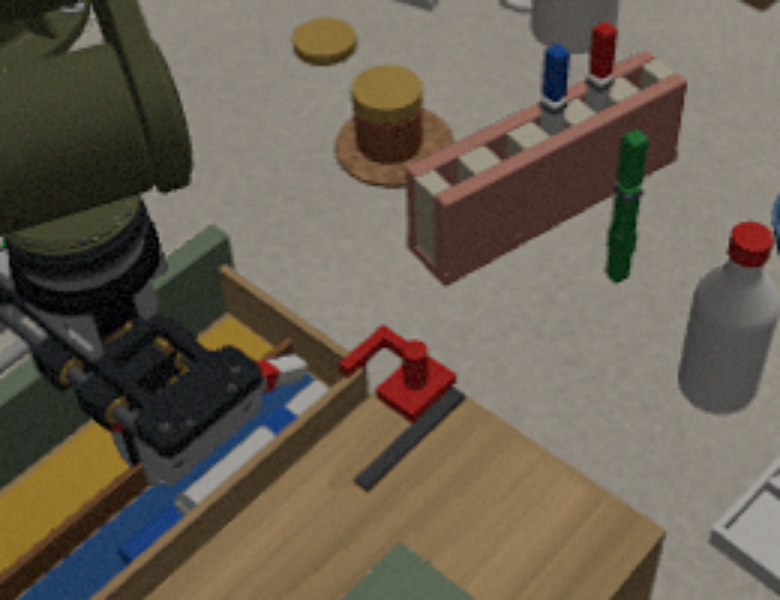

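Emit:
step_arm(plan=[{"grip": 0.55,"slide": [0,0,0],"spin": 0},{"grip": 0.55,"slide": [0,0,0],"spin": 0},{"grip": 0.55,"slide": [0,0,0],"spin": 0},{"grip": 0.55,"slide": [0,-0.01,0],"spin": 0},{"grip": 0.4,"slide": [0,-0.025,0],"spin": 0},{"grip": 0.3,"slide": [0,-0.035,0],"spin": 0},{"grip": 0,"slide": [0,-0.04,0],"spin": 0},{"grip": 0,"slide": [0,-0.04,0],"spin": 0},{"grip": 0,"slide": [0,-0.03,0],"spin": 0},{"grip": 0,"slide": [0,0,0],"spin": 0},{"grip": 0,"slide": [0,0,0],"spin": 0}])

```text
time_s: 33.35
ee_pos: [0.5652, -0.1727, 0.2293]
eef_rot: [-1.572, -0.004, 0.073]
force: [-0.7, -0.3, -0.0]
grip_width: 0.0469
```

```bash
python3 -c "
from h import *
snap('wrist','w13')
go(.554,.205,.22,-.171)"
```

```text
at [ 0.5646 -0.1725  0.2272] rpy [-1.5711e+00 -6.0000e-04  7.3400e-02] w 0.0469 t 33.4 F [-0.5  0.8 -0.5]
slide total(mm) [ 17.1   7.2 377.2] spin deg 14.0
 after spin, slide [-74.7   7.2 370.2]
```

View pics/w13.png

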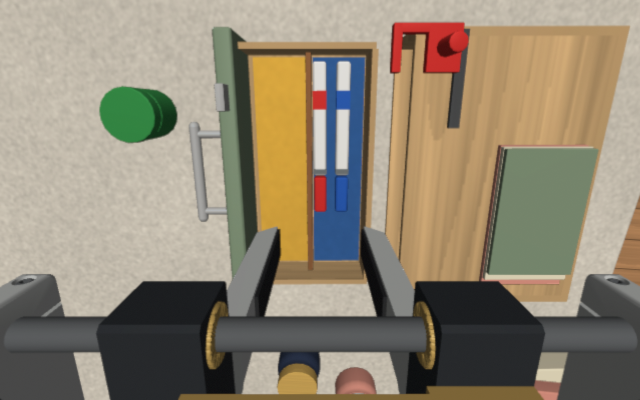

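Emit:
step_arm(plan=[{"grip": -0.1,"slide": [0,0,0.01],"spin": 7.0},{"grip": -0.1,"slide": [0,0,0.01],"spin": 7.0},{"grip": -0.1,"slide": [-0.005,0,0.0233],"spin": 0},{"grip": -0.1,"slide": [-0.005,0,0.0233],"spin": 0},{"grip": -0.1,"slide": [-0.005,0,0.0233],"spin": 0},{"grip": -0.1,"slide": [-0.005,0,0.0233],"spin": 0},{"grip": -0.1,"slide": [-0.005,0,0.0233],"spin": 0},{"grip": -0.1,"slide": [-0.005,0,0.0233],"spin": 0},{"grip": -0.1,"slide": [-0.005,0,0.0233],"spin": 0},{"grip": -0.1,"slide": [-0.005,0,0.0233],"spin": 0},{"grip": -0.1,"slide": [-0.005,0,0.0233],"spin": 0},{"grip": -0.1,"slide": [-0.005,0,0.0233],"spin": 0},{"grip": -0.1,"slide": [-0.005,0,0.0233],"spin": 0},{"grip": -0.1,"slide": [-0.005,0,0.0233],"spin": 0},{"grip": -0.1,"slide": [-0.005,0,0.0233],"spin": 0},{"grip": -0.1,"slide": [-0.0045,0,0.0233],"spin": 0},{"grip": -0.1,"slide": [-0.0045,0,0.0233],"spin": 0},{"grip": -0.1,"slide": [0,0,0],"spin": 0},{"grip": -0.1,"slide": [0,0,0],"spin": 0}])

```text
time_s: 34.98
ee_pos: [0.5504, 0.2049, 0.2253]
eef_rot: [-1.572, 0.002, -0.169]
force: [1.1, -0.5, 0.1]
grip_width: 0.0518
```

```bash
python3 -c "
from h import *
go(.554,.205,.103,-.171)
c=cams.calibration('wrist');snap('wrist','w14')
print(w2px('wrist',[.554,.205,.152],c))"
```

```text
at [0.5504 0.2049 0.2253] rpy [-1.5721  0.0023 -0.1693] w 0.0518 t 34.9833 F [ 1.1 -0.5  0.1]
slide total(mm) [  3.5 122.3   0.7] spin deg 0.1
 after spin, slide [  3.5 122.3   0.7]
[323.90641153 203.58093968]
```

View pics/w14.png

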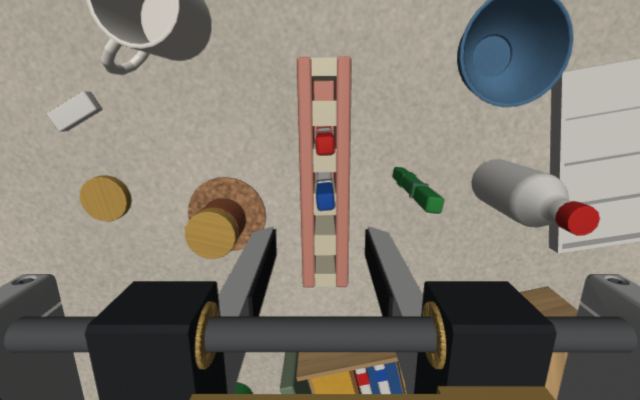

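Emit:
step_arm(plan=[{"grip": -0.1,"slide": [0.004,0.018,0],"spin": 0},{"grip": -0.1,"slide": [0,0.02,0],"spin": 0},{"grip": -0.1,"slide": [0,0.022,0],"spin": 0},{"grip": -0.1,"slide": [0,0.022,0],"spin": 0},{"grip": -0.1,"slide": [0,0.02,0],"spin": 0},{"grip": -0.1,"slide": [0,0.02,0],"spin": 0},{"grip": 1,"slide": [0,0,0],"spin": 0},{"grip": 1,"slide": [0,0,0],"spin": 0},{"grip": 1,"slide": [0,0,0],"spin": 0},{"grip": 1,"slide": [0,0,0],"spin": 0},{"grip": 1,"slide": [0,0,0],"spin": 0},{"grip": 1,"slide": [0,0,0],"spin": 0},{"grip": 1,"slide": [0,0,0],"spin": 0},{"grip": 1,"slide": [0,0,0],"spin": 0}], force=12)

```text
time_s: 36.2
ee_pos: [0.5554, 0.2037, 0.1057]
eef_rot: [-1.57, -0.001, -0.171]
force: [-0.7, -0.0, 6.1]
grip_width: 0.0149
```

```bash
python3 -c "
from h import *
go(*U(-.138,.106),.255,UY)"
```

```text
at [0.5554 0.2037 0.1057] rpy [-1.5703e+00 -1.2000e-03 -1.7100e-01] w 0.0149 t 36.2 F [-0.7 -0.   6.1]
slide total(mm) [  -7.  -149.3 -274.5] spin deg -13.9
 after spin, slide [ -72.7 -149.3 -264.8]
```

Emit:
step_arm(plan=[{"grip": 1,"slide": [0,-0.02,0],"spin": 0},{"grip": 1,"slide": [0,-0.03,0],"spin": 0},{"grip": 1,"slide": [0,-0.03,0],"spin": 0},{"grip": 1,"slide": [0,-0.03,0],"spin": 0},{"grip": 1,"slide": [0,-0.02,0],"spin": 0},{"grip": 1,"slide": [0,0,0],"spin": -6.95},{"grip": 1,"slide": [0,0,0],"spin": -6.95},{"grip": 1,"slide": [-0.006,0,-0.022],"spin": 0},{"grip": 1,"slide": [-0.006,0,-0.022],"spin": 0},{"grip": 1,"slide": [-0.006,0,-0.022],"spin": 0},{"grip": 1,"slide": [-0.006,0,-0.022],"spin": 0},{"grip": 1,"slide": [-0.006,0,-0.022],"spin": 0},{"grip": 1,"slide": [-0.006,0,-0.022],"spin": 0},{"grip": 1,"slide": [-0.006,0,-0.022],"spin": 0},{"grip": 1,"slide": [-0.006,0,-0.022],"spin": 0},{"grip": 1,"slide": [-0.006,0,-0.022],"spin": 0},{"grip": 1,"slide": [-0.006,0,-0.022],"spin": 0},{"grip": 1,"slide": [-0.006,0,-0.022],"spin": 0},{"grip": 1,"slide": [-0.006,0,-0.022],"spin": 0},{"grip": 1,"slide": [0,0,0],"spin": 0}])

```text
time_s: 37.87
ee_pos: [0.5015, -0.0676, 0.2349]
eef_rot: [-1.571, 0.0, 0.069]
force: [0.5, 0.2, 0.3]
grip_width: 0.0153
```

```bash
python3 -c "
from h import *
go(*U(-.138,.106),.1097,UY)
snap('scene','s11')
a=cv2.imread('pics/s11.png')[130:330,160:420];cv2.imwrite('pics/c17.png',cv2.resize(a,None,fx=3,fy=3))"
```

```text
at [ 0.5015 -0.0676  0.2349] rpy [-1.5714e+00  1.0000e-04  6.9100e-02] w 0.0153 t 37.8667 F [0.5 0.2 0.3]
slide total(mm) [  0.4 125.2   1.9] spin deg -0.14
 after spin, slide [  0.4 125.2   1.9]
```

View pics/c17.png

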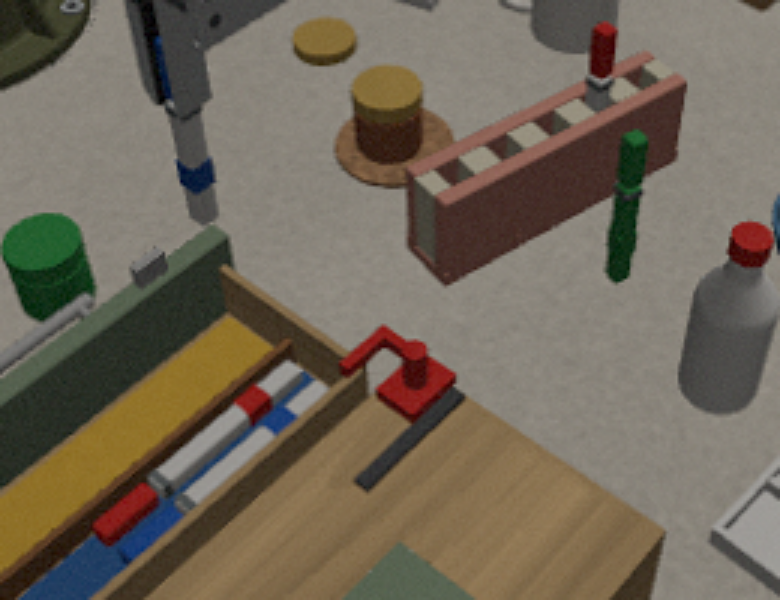

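Emit:
step_arm(plan=[{"grip": 1,"slide": [0.0025,0.02,0.002],"spin": -0.1},{"grip": 1,"slide": [0,0.025,0],"spin": 0},{"grip": 1,"slide": [0,0.025,0],"spin": 0},{"grip": 1,"slide": [0,0.02,0],"spin": 0},{"grip": 1,"slide": [0,0.015,0],"spin": 0},{"grip": 1,"slide": [0,0.01,0],"spin": 0},{"grip": 1,"slide": [0,0.006,0],"spin": 0},{"grip": 1,"slide": [0,0.003,0],"spin": 0},{"grip": 1,"slide": [0,0,0],"spin": 0},{"grip": 1,"slide": [0,0,0],"spin": 0}])

```text
time_s: 38.75
ee_pos: [0.5048, -0.0626, 0.1116]
eef_rot: [-1.571, -0.001, 0.073]
force: [0.4, -0.9, -0.0]
grip_width: 0.015
```

```bash
python3 -c "
from h import *
go(*U(-.136,.106),.1097,UY)
print(wu(get_obs()['ee_pos']))
L=.110
pr=None
for th in range(0,81,5):
    t=np.radians(th); q=np.array([L*np.sin(t)+.0075*(1-np.cos(t)),.016-.019+L*np.cos(t)+.0075*np.sin(t)])
    print(th,np.round(q,4), None if pr is None else np.round((q-pr)*1000,1)); pr=q
"
```

```text
at [ 0.5048 -0.0626  0.1116] rpy [-1.571e+00 -1.000e-03  7.330e-02] w 0.015 t 38.75 F [ 0.4 -0.9 -0. ]
slide total(mm) [-1.3  1.9 -2.8] spin deg 0.11
 after spin, slide [-1.3  1.9 -2.8]
(np.float64(-0.13472441154562767), np.float64(0.1088037517372778))
0 [0.    0.107] None
5 [0.0096 0.1072] [9.6 0.2]
10 [0.0192 0.1066] [ 9.6 -0.6]
15 [0.0287 0.1052] [ 9.5 -1.4]
20 [0.0381 0.1029] [ 9.3 -2.3]
25 [0.0472 0.0999] [ 9.1 -3.1]
30 [0.056 0.096] [ 8.8 -3.9]
35 [0.0644 0.0914] [ 8.4 -4.6]
40 [0.0725 0.0861] [ 8.  -5.3]
45 [0.08   0.0801] [ 7.5 -6. ]
50 [0.0869 0.0735] [ 7.  -6.6]
55 [0.0933 0.0662] [ 6.4 -7.2]
60 [0.099  0.0585] [ 5.7 -7.7]
65 [0.104  0.0503] [ 5.  -8.2]
70 [0.1083 0.0417] [ 4.3 -8.6]
75 [0.1118 0.0327] [ 3.5 -9. ]
80 [0.1145 0.0235] [ 2.7 -9.2]
```

Emit:
step_arm(plan=[{"grip": 1,"slide": [-0.002,0.0025,0],"spin": 0},{"grip": 1,"slide": [0,0.0025,-0.002],"spin": 0},{"grip": 1,"slide": [0,0,-0.008],"spin": 0},{"grip": 1,"slide": [0,0.0005,-0.009],"spin": 0},{"grip": 1,"slide": [0,0.0014,-0.0095],"spin": 0},{"grip": 1,"slide": [0,0.0023,-0.0093],"spin": 0},{"grip": 1,"slide": [0,0.0031,-0.0091],"spin": 0},{"grip": 1,"slide": [0,0.0039,-0.0088],"spin": 0},{"grip": 1,"slide": [0,0.0046,-0.0084],"spin": 0},{"grip": 1,"slide": [0,0.0053,-0.008],"spin": 0},{"grip": 1,"slide": [0,0.006,-0.0075],"spin": 0},{"grip": 1,"slide": [0,0.0066,-0.007],"spin": 0},{"grip": 1,"slide": [0,0.0072,-0.0064],"spin": 0},{"grip": 1,"slide": [0,0.0077,-0.0057],"spin": 0},{"grip": 1,"slide": [0,0.0082,-0.005],"spin": 0},{"grip": 1,"slide": [0,0.0086,-0.0043],"spin": 0},{"grip": 1,"slide": [0,0,0],"spin": 0}], force=4)

```text
time_s: 40.17
ee_pos: [0.5094, -0.1707, 0.0383]
eef_rot: [-1.569, 0.003, 0.073]
force: [-0.9, -0.2, -0.7]
grip_width: 0.0151
```

```bash
python3 -c "
from h import *
go(*U(-.136,.106),.1097,UY)
print(wu(get_obs()['ee_pos']))
snap('scene','s12')
a=cv2.imread('pics/s12.png')[130:330,160:420];cv2.imwrite('pics/c18.png',cv2.resize(a,None,fx=3,fy=3))"
```

```text
at [ 0.5094 -0.1707  0.0383] rpy [-1.5694  0.0027  0.0728] w 0.0151 t 40.1667 F [-0.9 -0.2 -0.7]
slide total(mm) [  2.  -71.4 105.4] spin deg 0.07
 after spin, slide [  1.9 -71.4 105.4]
(np.float64(-0.13788921052603936), np.float64(0.0006455908838940177))
```

View pics/c18.png

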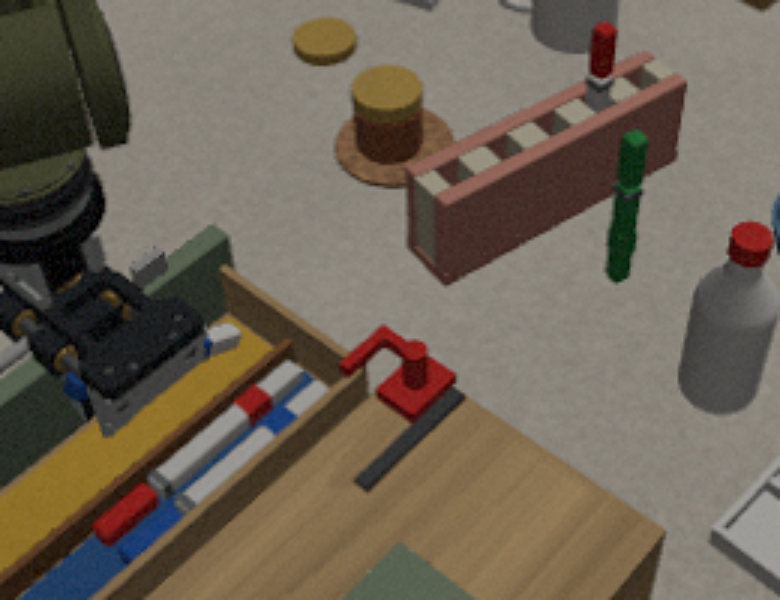

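Emit:
step_arm(plan=[{"grip": 1,"slide": [0,0.007,-0.003],"spin": 0},{"grip": 1,"slide": [0,0.006,-0.002],"spin": 0},{"grip": 1,"slide": [0,0,0],"spin": 0},{"grip": 0.6,"slide": [0,0,0],"spin": 0},{"grip": 0.6,"slide": [0,0,0],"spin": 0},{"grip": 0.6,"slide": [0,-0.002,0],"spin": 0},{"grip": 0.6,"slide": [0,-0.015,0],"spin": 0},{"grip": 0.55,"slide": [0,-0.025,0],"spin": 0},{"grip": 0.4,"slide": [0,-0.035,0],"spin": 0},{"grip": 0,"slide": [0,-0.04,0],"spin": 0},{"grip": 0,"slide": [0,-0.04,0],"spin": 0},{"grip": 0,"slide": [0,-0.04,0],"spin": 0},{"grip": 0,"slide": [0,0,0],"spin": 0},{"grip": 0,"slide": [0,0,0],"spin": 0}])

```text
time_s: 41.38
ee_pos: [0.5114, -0.1757, 0.2268]
eef_rot: [-1.573, -0.004, 0.073]
force: [0.6, 1.2, -0.4]
grip_width: 0.0471
```

```bash
python3 -c "
from h import *
snap('wrist','w15')
go(.562,.247,.22,-.171)"
```

```text
at [ 0.5107 -0.1754  0.2246] rpy [-1.5712e+00 -8.0000e-04  7.3400e-02] w 0.0469 t 41.4333 F [ 1.1 -0.7 -0.6]
slide total(mm) [ 82.2   4.6 417.5] spin deg 14.0
 after spin, slide [-21.3   4.6 425. ]
```

View pics/w15.png

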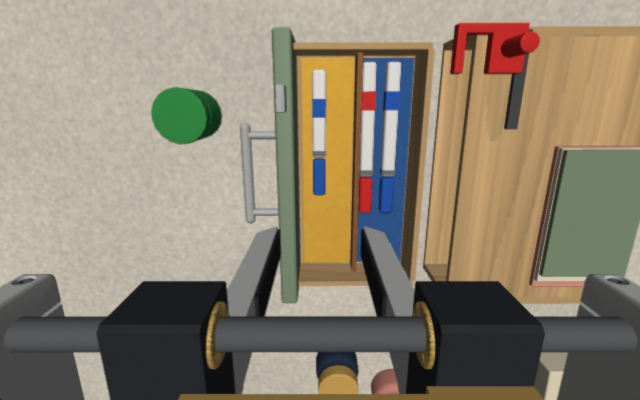

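Emit:
step_arm(plan=[{"grip": -0.1,"slide": [0,0,0.01],"spin": 7.0},{"grip": -0.1,"slide": [0,0,0.01],"spin": 7.0},{"grip": -0.1,"slide": [-0.001,0,0.0238],"spin": 0},{"grip": -0.1,"slide": [-0.001,0,0.0238],"spin": 0},{"grip": -0.1,"slide": [-0.001,0,0.0238],"spin": 0},{"grip": -0.1,"slide": [-0.001,0,0.0238],"spin": 0},{"grip": -0.1,"slide": [-0.001,0,0.0238],"spin": 0},{"grip": -0.1,"slide": [-0.001,0,0.0238],"spin": 0},{"grip": -0.1,"slide": [-0.001,0,0.0238],"spin": 0},{"grip": -0.1,"slide": [-0.001,0,0.0238],"spin": 0},{"grip": -0.1,"slide": [-0.001,0,0.0238],"spin": 0},{"grip": -0.1,"slide": [-0.001,0,0.0238],"spin": 0},{"grip": -0.1,"slide": [-0.001,0,0.0238],"spin": 0},{"grip": -0.1,"slide": [-0.001,0,0.0238],"spin": 0},{"grip": -0.1,"slide": [-0.001,0,0.0238],"spin": 0},{"grip": -0.1,"slide": [-0.001,0,0.0238],"spin": 0},{"grip": -0.1,"slide": [-0.001,0,0.0238],"spin": 0},{"grip": -0.1,"slide": [-0.001,0,0.0238],"spin": 0},{"grip": -0.1,"slide": [-0.001,0,0.0238],"spin": 0},{"grip": -0.1,"slide": [0,0,0],"spin": 0}])

```text
time_s: 43.1
ee_pos: [0.5618, 0.2492, 0.222]
eef_rot: [-1.572, 0.003, -0.168]
force: [-0.6, -0.0, -0.5]
grip_width: 0.0516
```

```bash
python3 -c "
from h import *
go(.562,.247,.103,-.171)
c=cams.calibration('wrist');snap('wrist','w16')
print(w2px('wrist',[.562,.247,.152],c))"
```

```text
at [0.5618 0.2492 0.222 ] rpy [-1.572   0.0032 -0.1683] w 0.0516 t 43.1 F [-0.6 -0.  -0.5]
slide total(mm) [  0.6 119.   -2.1] spin deg 0.16
 after spin, slide [  0.6 119.   -2.1]
[320.23978644 208.22762378]
```

View pics/w16.png

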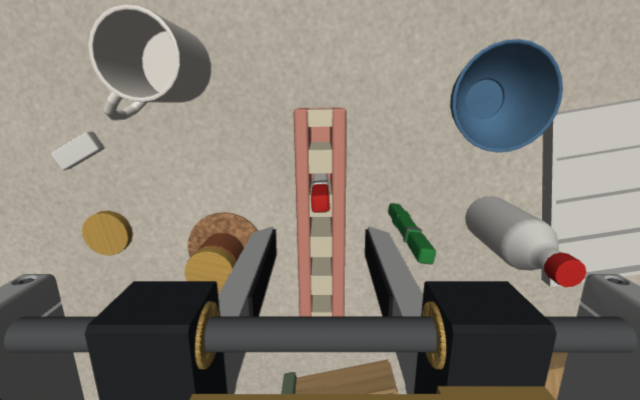

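Marker top at (320,204), matching. Descend and grip.

Emit:
step_arm(plan=[{"grip": -0.1,"slide": [0.001,0.017,-0.001],"spin": 0},{"grip": -0.1,"slide": [0,0.02,0],"spin": 0},{"grip": -0.1,"slide": [0,0.022,0],"spin": 0},{"grip": -0.1,"slide": [0,0.022,0],"spin": 0},{"grip": -0.1,"slide": [0,0.02,0],"spin": 0},{"grip": -0.1,"slide": [0,0.018,0],"spin": 0},{"grip": 1,"slide": [0,0,0],"spin": 0},{"grip": 1,"slide": [0,0,0],"spin": 0},{"grip": 1,"slide": [0,0,0],"spin": 0},{"grip": 1,"slide": [0,0,0],"spin": 0},{"grip": 1,"slide": [0,0,0],"spin": 0},{"grip": 1,"slide": [0,0,0],"spin": 0},{"grip": 1,"slide": [0,0,0],"spin": 0},{"grip": 1,"slide": [0,0,0],"spin": 0}], force=12)

```text
time_s: 44.32
ee_pos: [0.5638, 0.245, 0.1062]
eef_rot: [-1.57, -0.001, -0.171]
force: [0.7, -0.9, 5.2]
grip_width: 0.0151
```

```bash
python3 -c "
from h import *
go(*U(-.1135,.106),.255,UY)"
```

```text
at [0.5638 0.245  0.1062] rpy [-1.5702e+00 -1.1000e-03 -1.7110e-01] w 0.0151 t 44.3167 F [ 0.7 -0.9  5.2]
slide total(mm) [  15.6 -148.8 -310.7] spin deg -13.9
 after spin, slide [ -59.5 -148.8 -305.4]
```

Emit:
step_arm(plan=[{"grip": 1,"slide": [0,-0.02,0],"spin": 0},{"grip": 1,"slide": [0,-0.03,0],"spin": 0},{"grip": 1,"slide": [0,-0.03,0],"spin": 0},{"grip": 1,"slide": [0,-0.03,0],"spin": 0},{"grip": 1,"slide": [0,-0.02,0],"spin": 0},{"grip": 1,"slide": [0,0,0],"spin": -6.95},{"grip": 1,"slide": [0,0,0],"spin": -6.95},{"grip": 1,"slide": [-0.005,0,-0.0252],"spin": 0},{"grip": 1,"slide": [-0.005,0,-0.0252],"spin": 0},{"grip": 1,"slide": [-0.005,0,-0.0252],"spin": 0},{"grip": 1,"slide": [-0.005,0,-0.0252],"spin": 0},{"grip": 1,"slide": [-0.005,0,-0.0252],"spin": 0},{"grip": 1,"slide": [-0.005,0,-0.0252],"spin": 0},{"grip": 1,"slide": [-0.005,0,-0.0252],"spin": 0},{"grip": 1,"slide": [-0.005,0,-0.0252],"spin": 0},{"grip": 1,"slide": [-0.005,0,-0.0252],"spin": 0},{"grip": 1,"slide": [-0.005,0,-0.0252],"spin": 0},{"grip": 1,"slide": [-0.005,0,-0.0252],"spin": 0},{"grip": 1,"slide": [-0.005,0,-0.0252],"spin": 0},{"grip": 1,"slide": [0,0,0],"spin": 0}])

```text
time_s: 45.98
ee_pos: [0.5246, -0.0643, 0.2354]
eef_rot: [-1.571, 0.0, 0.069]
force: [1.1, -0.4, -0.5]
grip_width: 0.0148
```

```bash
python3 -c "
from h import *
go(*U(-.1135,.108),.1102,UY)
print(wu(get_obs()['ee_pos']))
snap('scene','s13')
a=cv2.imread('pics/s13.png')[130:330,160:420];cv2.imwrite('pics/c19.png',cv2.resize(a,None,fx=3,fy=3))"
```

```text
at [ 0.5246 -0.0643  0.2354] rpy [-1.5714e+00  3.0000e-04  6.8600e-02] w 0.0148 t 45.9833 F [ 1.1 -0.4 -0.5]
slide total(mm) [  1.6 125.2   2.3] spin deg -0.16
 after spin, slide [  1.6 125.2   2.3]
(np.float64(-0.11510383410923933), np.float64(0.1057147240285154))
```

View pics/c19.png

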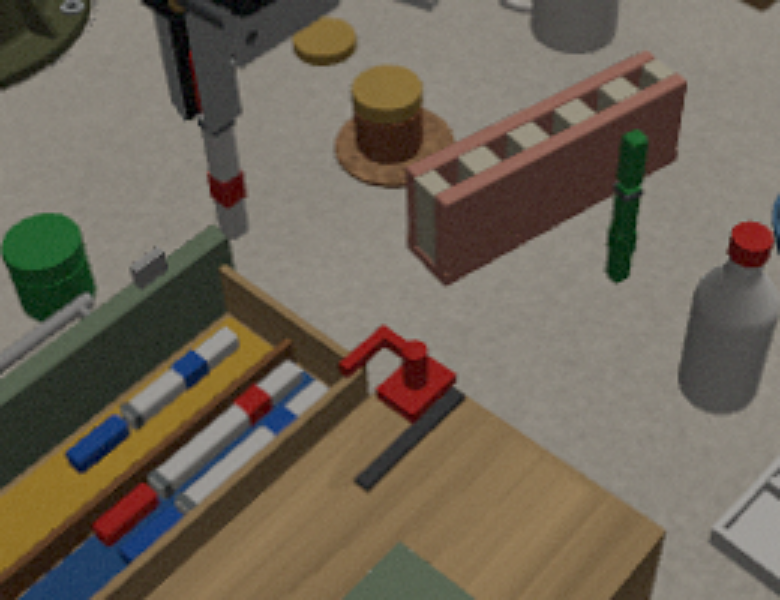

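Emit:
step_arm(plan=[{"grip": 1,"slide": [0.0005,0.02,0.002],"spin": -0.1},{"grip": 1,"slide": [0,0.025,0],"spin": 0},{"grip": 1,"slide": [0,0.025,0],"spin": 0},{"grip": 1,"slide": [0,0.02,0],"spin": 0},{"grip": 1,"slide": [0,0.015,0],"spin": 0},{"grip": 1,"slide": [0,0.01,0],"spin": 0},{"grip": 1,"slide": [0,0.006,0],"spin": 0},{"grip": 1,"slide": [0,0.003,0],"spin": 0},{"grip": 1,"slide": [0,0,0],"spin": 0},{"grip": 1,"slide": [0,0,0],"spin": 0}])

```text
time_s: 46.87
ee_pos: [0.5259, -0.0589, 0.1121]
eef_rot: [-1.571, -0.001, 0.073]
force: [-1.3, -0.5, 0.0]
grip_width: 0.0146
```

```bash
python3 -c "
from h import *
go(*U(-.1135,.108),.1102,UY)
print(wu(get_obs()['ee_pos']))
snap('scene','s14')
a=cv2.imread('pics/s14.png')[130:330,160:420];cv2.imwrite('pics/c20.png',cv2.resize(a,None,fx=3,fy=3))"
```

```text
at [ 0.5259 -0.0589  0.1121] rpy [-1.571e+00 -1.000e-03  7.330e-02] w 0.0146 t 46.8667 F [-1.3 -0.5  0. ]
slide total(mm) [-0.   1.9 -3. ] spin deg 0.11
 after spin, slide [-0.   1.9 -3. ]
(np.float64(-0.11345567297006888), np.float64(0.11101087827473043))
```

View pics/c20.png

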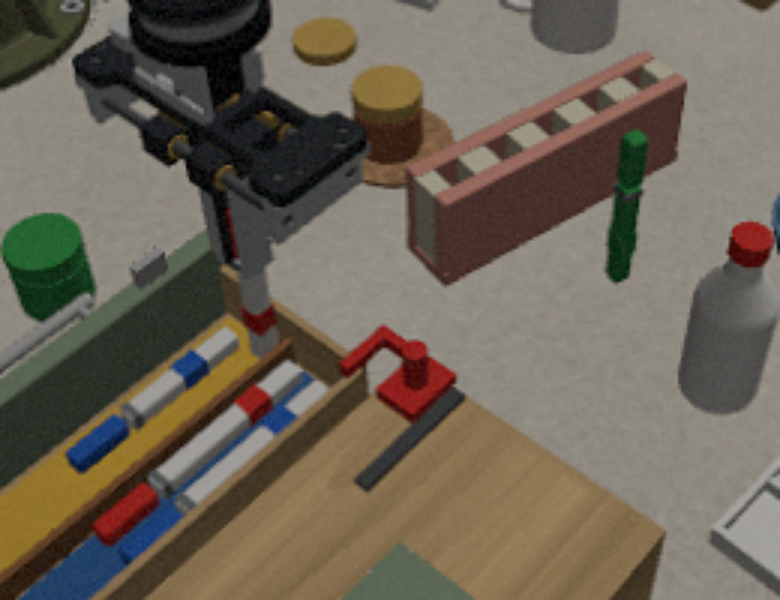

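Emit:
step_arm(plan=[{"grip": 1,"slide": [0,0.0025,0],"spin": 0},{"grip": 1,"slide": [0,0.0025,-0.002],"spin": 0},{"grip": 1,"slide": [0,0,-0.008],"spin": 0},{"grip": 1,"slide": [0,0.0005,-0.009],"spin": 0},{"grip": 1,"slide": [0,0.0014,-0.0095],"spin": 0},{"grip": 1,"slide": [0,0.0023,-0.0093],"spin": 0},{"grip": 1,"slide": [0,0.0031,-0.0091],"spin": 0},{"grip": 1,"slide": [0,0.0039,-0.0088],"spin": 0},{"grip": 1,"slide": [0,0.0046,-0.0084],"spin": 0},{"grip": 1,"slide": [0,0.0053,-0.008],"spin": 0},{"grip": 1,"slide": [0,0.006,-0.0075],"spin": 0},{"grip": 1,"slide": [0,0.0066,-0.007],"spin": 0},{"grip": 1,"slide": [0,0.0072,-0.0064],"spin": 0},{"grip": 1,"slide": [0,0.0077,-0.0057],"spin": 0},{"grip": 1,"slide": [0,0.0082,-0.005],"spin": 0},{"grip": 1,"slide": [0,0.003,-0.002],"spin": 0},{"grip": 1,"slide": [0,0,0],"spin": 0}], force=4)

```text
time_s: 48.33
ee_pos: [0.5327, -0.1644, 0.0453]
eef_rot: [-1.57, 0.002, 0.073]
force: [-0.2, -0.8, -0.3]
grip_width: 0.0149
```

```bash
python3 -c "
from h import *
print(get_obs()['grip_width'],wu(get_obs()['ee_pos']))
snap('scene','s15')
a=cv2.imread('pics/s15.png')[130:330,160:420];cv2.imwrite('pics/c21.png',cv2.resize(a,None,fx=3,fy=3))"
```

```text
0.014853239135271465 (np.float64(-0.11423038941922374), np.float64(0.005224954437415734))
```

View pics/c21.png

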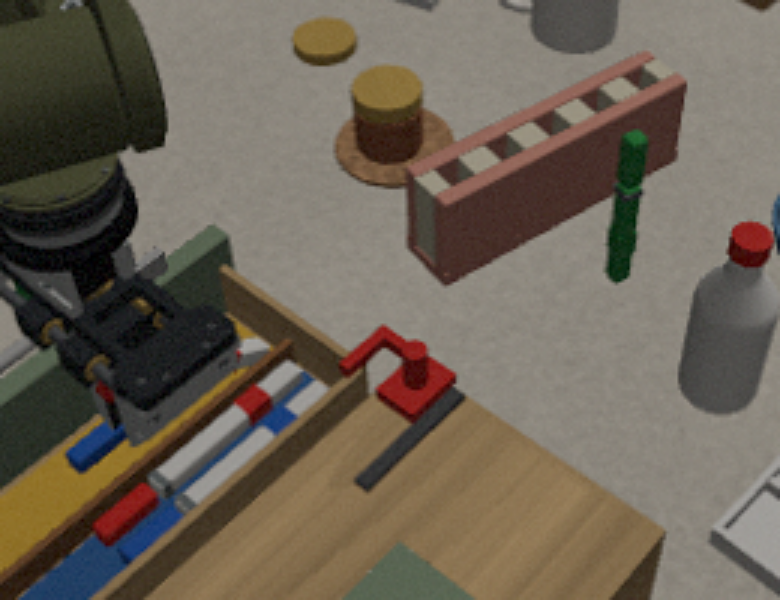

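Emit:
step_arm(plan=[{"grip": 0.55,"slide": [0,0,0],"spin": 0},{"grip": 0.55,"slide": [0,0,0],"spin": 0},{"grip": 0.55,"slide": [0,0,0],"spin": 0},{"grip": 0.55,"slide": [0,-0.01,0],"spin": 0},{"grip": 0.4,"slide": [0,-0.025,0],"spin": 0},{"grip": 0.3,"slide": [0,-0.035,0],"spin": 0},{"grip": 0.3,"slide": [0,-0.04,0],"spin": 0},{"grip": 0.3,"slide": [0,-0.04,0],"spin": 0},{"grip": 0.3,"slide": [0,-0.02,0],"spin": 0},{"grip": 0.3,"slide": [0,0,0],"spin": 0},{"grip": 0.3,"slide": [0,0,0],"spin": 0}])

```text
time_s: 49.3
ee_pos: [0.5335, -0.1644, 0.2181]
eef_rot: [-1.572, -0.002, 0.073]
force: [0.3, -0.1, -0.1]
grip_width: 0.033
```

```bash
python3 -c "
from h import *
snap('wrist','w17')
go(*U(-.2155,-.001),.15,UY)"
```

```text
at [ 0.533  -0.1642  0.2166] rpy [-1.5708  0.      0.0733] w 0.0328 t 49.35 F [-1.2 -0.3 -0.6]
slide total(mm) [-101.6   66.6   -6.2] spin deg 0.1
 after spin, slide [-101.6   66.6   -6.4]
```

View pics/w17.png

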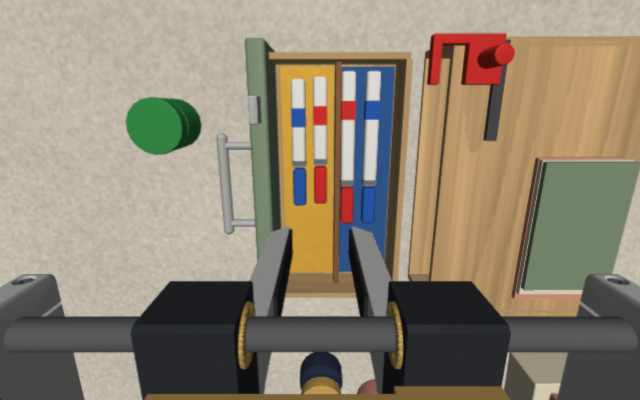

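Emit:
step_arm(plan=[{"grip": 0.4,"slide": [-0.017,0.0,-0.001],"spin": 0.1},{"grip": 0.4,"slide": [-0.017,0.01,-0.001],"spin": 0},{"grip": 0.4,"slide": [-0.017,0.012,-0.001],"spin": 0},{"grip": 0.4,"slide": [-0.017,0.012,-0.001],"spin": 0},{"grip": 0.4,"slide": [-0.017,0.012,-0.001],"spin": 0},{"grip": 0.4,"slide": [-0.017,0.01,-0.001],"spin": 0},{"grip": 0.4,"slide": [0,0.01,0],"spin": 0},{"grip": 0.4,"slide": [0,0,0],"spin": 0},{"grip": 0.4,"slide": [0,0,0],"spin": 0}])

```text
time_s: 50.1
ee_pos: [0.4322, -0.1776, 0.1501]
eef_rot: [-1.57, 0.001, 0.071]
force: [0.3, 0.1, -0.4]
grip_width: 0.0286
```

```bash
python3 -c "
from h import *
go(*U(-.215,-.001),.039,UY)
c=cams.calibration('wrist');snap('wrist','w18')
for y in (-.055,0,.055):print(w2px('wrist',[*U(-.215,y),.054],c))"
```

```text
at [ 0.4322 -0.1776  0.1501] rpy [-1.57e+00  1.10e-03  7.14e-02] w 0.0286 t 50.1 F [ 0.3  0.1 -0.4]
slide total(mm) [  0.4 111.1  -0.3] spin deg -0.01
 after spin, slide [  0.4 111.1  -0.3]
[320.11702511 254.25349191]
[320.06236562 195.92072899]
[320.00175444 131.27106459]
```

View pics/w18.png

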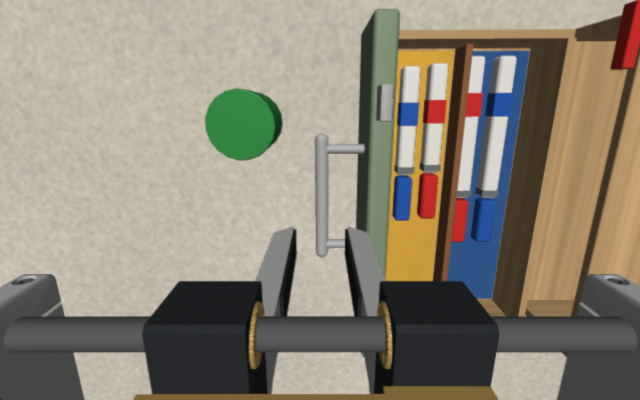

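Emit:
step_arm(plan=[{"grip": 0.4,"slide": [0.001,0.02,0],"spin": 0},{"grip": 0.4,"slide": [0,0.02,0],"spin": 0},{"grip": 0.4,"slide": [0,0.02,0],"spin": 0},{"grip": 0.4,"slide": [0,0.02,0],"spin": 0},{"grip": 0.4,"slide": [0,0.018,0],"spin": 0},{"grip": 0.4,"slide": [0,0.012,0],"spin": 0},{"grip": 0.4,"slide": [0,0,0],"spin": 0},{"grip": 1,"slide": [0,0,0],"spin": 0},{"grip": 1,"slide": [0,0,0],"spin": 0},{"grip": 1,"slide": [0,0,0],"spin": 0},{"grip": 1,"slide": [0,0,0],"spin": 0},{"grip": 1,"slide": [0,0,0],"spin": 0}], force=25)

```text
time_s: 51.15
ee_pos: [0.4336, -0.1779, 0.0416]
eef_rot: [-1.572, -0.002, 0.072]
force: [-0.1, 1.1, 6.9]
grip_width: 0.01
```

```bash
python3 -c "
from h import *
go(*U(-.050,-.001),.039,UY)"
```

```text
at [ 0.4336 -0.1779  0.0416] rpy [-1.5717 -0.0017  0.0716] w 0.01 t 51.15 F [-0.1  1.1  6.9]
slide total(mm) [1.64e+02 2.60e+00 1.00e-01] spin deg 0.0
 after spin, slide [1.64e+02 2.60e+00 1.00e-01]
```

Emit:
step_arm(plan=[{"grip": 1,"slide": [0.004,0,0],"spin": 0},{"grip": 1,"slide": [0.007,0,0],"spin": 0},{"grip": 1,"slide": [0.01,0,0],"spin": 0},{"grip": 1,"slide": [0.01,0,0],"spin": 0},{"grip": 1,"slide": [0.01,0,0],"spin": 0},{"grip": 1,"slide": [0.01,0,0],"spin": 0},{"grip": 1,"slide": [0.01,0,0],"spin": 0},{"grip": 1,"slide": [0.01,0,0],"spin": 0},{"grip": 1,"slide": [0.01,0,0],"spin": 0},{"grip": 1,"slide": [0.01,0,0],"spin": 0},{"grip": 1,"slide": [0.01,0,0],"spin": 0},{"grip": 1,"slide": [0.01,0,0],"spin": 0},{"grip": 1,"slide": [0.01,0,0],"spin": 0},{"grip": 1,"slide": [0.01,0,0],"spin": 0},{"grip": 1,"slide": [0.01,0,0],"spin": 0},{"grip": 1,"slide": [0.01,0,0],"spin": 0},{"grip": 1,"slide": [0.006,0,0],"spin": 0},{"grip": 1,"slide": [0.004,0,0],"spin": 0},{"grip": 1,"slide": [0.003,0,0],"spin": 0},{"grip": 1,"slide": [0,0,0],"spin": 0}])

```text
time_s: 52.82
ee_pos: [0.5975, -0.1657, 0.0416]
eef_rot: [-1.571, -0.002, 0.072]
force: [0.8, 2.1, 5.8]
grip_width: 0.0102
```

```bash
python3 -c "
from h import *
go(*U(-.050,-.001),.039,UY)"
```

```text
at [ 0.5975 -0.1657  0.0416] rpy [-1.571  -0.0016  0.0717] w 0.0102 t 52.8167 F [0.8 2.1 5.8]
slide total(mm) [-0.3  2.6 -0.3] spin deg 0.01
 after spin, slide [-0.3  2.6 -0.3]
```

Push until the stop shows in the force.

Emit:
step_arm(plan=[{"grip": 1,"slide": [0.002,0,0],"spin": 0},{"grip": 1,"slide": [0.002,0,0],"spin": 0},{"grip": 1,"slide": [0,0,0],"spin": 0},{"grip": 1,"slide": [0,0,0],"spin": 0}])

```text
time_s: 53.15
ee_pos: [0.5978, -0.1657, 0.0414]
eef_rot: [-1.569, 0.007, 0.071]
force: [-27.0, 1.2, 21.6]
grip_width: 0.0102
```

Emit:
step_arm(plan=[{"grip": 0.4,"slide": [0,0,0],"spin": 0},{"grip": 0.4,"slide": [0,0,0],"spin": 0},{"grip": 0.4,"slide": [-0.002,0,0],"spin": 0},{"grip": 0.4,"slide": [0,-0.02,0],"spin": 0},{"grip": 0.4,"slide": [0,-0.04,0],"spin": 0},{"grip": 0.4,"slide": [0,-0.04,0],"spin": 0},{"grip": 0.4,"slide": [0,-0.04,0],"spin": 0},{"grip": 0.2,"slide": [0,-0.02,0],"spin": 0},{"grip": 0,"slide": [0,0,0],"spin": 7.1},{"grip": 0,"slide": [0,0,0],"spin": 7.1},{"grip": -0.2,"slide": [0,0,0],"spin": 7.1},{"grip": -0.2,"slide": [0,0,0],"spin": 7.1},{"grip": -0.2,"slide": [0,0,0],"spin": 7.1},{"grip": -0.2,"slide": [0,0,0],"spin": 7.1},{"grip": -0.2,"slide": [0,0,0],"spin": 7.1},{"grip": -0.2,"slide": [0,0,0],"spin": 7.1},{"grip": -0.2,"slide": [0,0,0],"spin": 7.1},{"grip": -0.2,"slide": [0,0,0],"spin": 7.1},{"grip": -0.2,"slide": [0,0,0],"spin": 7.1},{"grip": -0.2,"slide": [0,0,0],"spin": 7.1}])

```text
time_s: 54.82
ee_pos: [0.5985, -0.1657, 0.2006]
eef_rot: [-1.571, 0.0, -1.422]
force: [0.2, 0.3, -0.0]
grip_width: 0.0565
```

```bash
python3 -c "
from h import *
go(.663,-.039,.17,UY-np.pi/2)"
```

```text
at [ 0.5985 -0.1657  0.2006] rpy [-1.5707  0.     -1.4216] w 0.0565 t 54.8167 F [ 0.2  0.3 -0. ]
slide total(mm) [-115.7   30.6   82.6] spin deg 4.45
 after spin, slide [-121.8   30.6   73.4]
```

Emit:
step_arm(plan=[{"grip": -0.2,"slide": [0,0,0],"spin": 4.45},{"grip": -0.2,"slide": [-0.0173,0,0.0105],"spin": 0},{"grip": -0.2,"slide": [-0.0173,0,0.0105],"spin": 0},{"grip": -0.2,"slide": [-0.0173,0.006,0.0105],"spin": 0},{"grip": -0.2,"slide": [-0.0173,0.006,0.0105],"spin": 0},{"grip": -0.2,"slide": [-0.0173,0.006,0.0105],"spin": 0},{"grip": -0.2,"slide": [-0.0173,0.006,0.0105],"spin": 0},{"grip": -0.2,"slide": [-0.0173,0.006,0.0105],"spin": 0},{"grip": -0.2,"slide": [0,0,0],"spin": 0},{"grip": -0.2,"slide": [0,0,0],"spin": 0}])

```text
time_s: 55.65
ee_pos: [0.6623, -0.0388, 0.1701]
eef_rot: [-1.572, 0.0, -1.492]
force: [0.4, 0.6, -0.2]
grip_width: 0.0563
```

```bash
python3 -c "
from h import *
go(.6635,-.0395,.1095,UY-np.pi/2)
snap('wrist','w19')"
```

```text
at [ 0.6623 -0.0388  0.1701] rpy [-1.5716e+00  1.0000e-04 -1.4918e+00] w 0.0563 t 55.65 F [ 0.4  0.6 -0.2]
slide total(mm) [ 0.8 60.6  1.1] spin deg 0.43
 after spin, slide [ 0.8 60.6  1.1]
```

View pics/w19.png

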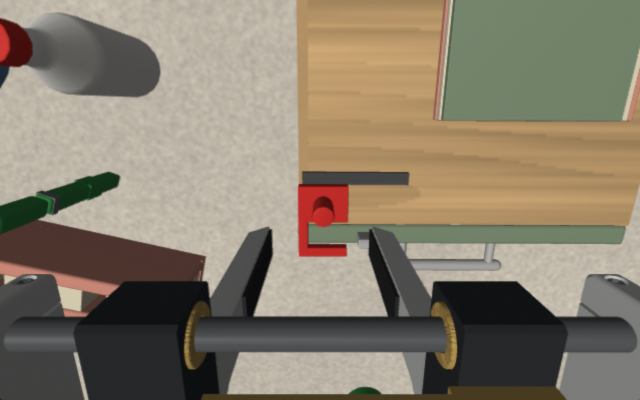

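Emit:
step_arm(plan=[{"grip": -0.2,"slide": [0.002,0.016,0.001],"spin": 0.4},{"grip": -0.2,"slide": [0,0.016,0],"spin": 0},{"grip": -0.2,"slide": [0,0.015,0],"spin": 0},{"grip": -0.2,"slide": [0,0.013,0],"spin": 0},{"grip": -0.2,"slide": [0,0,0],"spin": 0},{"grip": 1,"slide": [0,0,0],"spin": 0},{"grip": 1,"slide": [0,0,0],"spin": 0},{"grip": 1,"slide": [0,0,0],"spin": 0},{"grip": 1,"slide": [0,0,0],"spin": 0},{"grip": 1,"slide": [0,0,0],"spin": 0},{"grip": 1,"slide": [0,0,0],"spin": 0},{"grip": 1,"slide": [0,0,0],"spin": 0},{"grip": 1,"slide": [0,0,0],"spin": 0},{"grip": 1,"slide": [0.005,0,0],"spin": 0},{"grip": 1,"slide": [0.006,0,0],"spin": 0},{"grip": 1,"slide": [0.006,0,0],"spin": 0},{"grip": 1,"slide": [0.006,0,0],"spin": 0},{"grip": 1,"slide": [0.006,0,0],"spin": 0},{"grip": 1,"slide": [0,0,0],"spin": 0}], force=20)

```text
time_s: 57.28
ee_pos: [0.6659, -0.0718, 0.1109]
eef_rot: [-1.57, -0.001, -1.501]
force: [0.6, -1.6, 4.0]
grip_width: 0.0156
```

Emit:
step_arm(plan=[{"grip": 1,"slide": [0.003,0,0],"spin": 0},{"grip": 1,"slide": [0.003,0,0],"spin": 0},{"grip": 1,"slide": [0,0,0],"spin": 0},{"grip": 1,"slide": [0,0,0],"spin": 0}])

```text
time_s: 57.62
ee_pos: [0.6662, -0.0756, 0.1108]
eef_rot: [-1.57, 0.001, -1.5]
force: [0.9, 4.1, 4.7]
grip_width: 0.0154
```

Emit:
step_arm(plan=[{"grip": 1,"slide": [0.002,0,0],"spin": 0},{"grip": 1,"slide": [0.001,0,0],"spin": 0},{"grip": 1,"slide": [0,0,0],"spin": 0}])

```text
time_s: 57.87
ee_pos: [0.6662, -0.0759, 0.1108]
eef_rot: [-1.571, 0.005, -1.499]
force: [-0.8, 19.5, 8.6]
grip_width: 0.015
```

Emit:
step_arm(plan=[{"grip": 0.2,"slide": [0,0,0],"spin": 0},{"grip": 0,"slide": [0,0,0],"spin": 0},{"grip": -0.2,"slide": [-0.002,0,0],"spin": 0},{"grip": -0.2,"slide": [0,-0.02,0],"spin": 0},{"grip": -0.2,"slide": [0,-0.03,0],"spin": 0},{"grip": -0.2,"slide": [0,-0.03,0],"spin": 0},{"grip": -0.2,"slide": [0,-0.03,0],"spin": 0},{"grip": -0.2,"slide": [0,-0.02,0],"spin": 0},{"grip": -0.2,"slide": [0,0,-0.03],"spin": 0},{"grip": -0.2,"slide": [0.01,0,-0.035],"spin": 0},{"grip": -0.2,"slide": [0.02,0,-0.035],"spin": 0},{"grip": -0.2,"slide": [0.03,0,-0.03],"spin": 0},{"grip": -0.2,"slide": [0.035,0,-0.02],"spin": 0},{"grip": -0.2,"slide": [0.035,0,-0.02],"spin": 0},{"grip": -0.2,"slide": [0.035,0,-0.02],"spin": 0},{"grip": -0.2,"slide": [0.03,0,-0.02],"spin": 0},{"grip": -0.2,"slide": [0.02,0,-0.01],"spin": 0},{"grip": -0.2,"slide": [0,0,0],"spin": 0}])

```text
time_s: 59.37
ee_pos: [0.4602, -0.3101, 0.2402]
eef_rot: [-1.572, -0.0, -1.505]
force: [0.3, -0.1, -0.3]
grip_width: 0.0562
```

```bash
python3 -c "
from h import *
snap('scene','s20');im=snap('top','t20')
cv2.imwrite('pics/c22.png',cv2.resize(im[100:310,220:480],None,fx=3,fy=2.8,interpolation=2))"
```

```text
(no output)
```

View pics/s20.png

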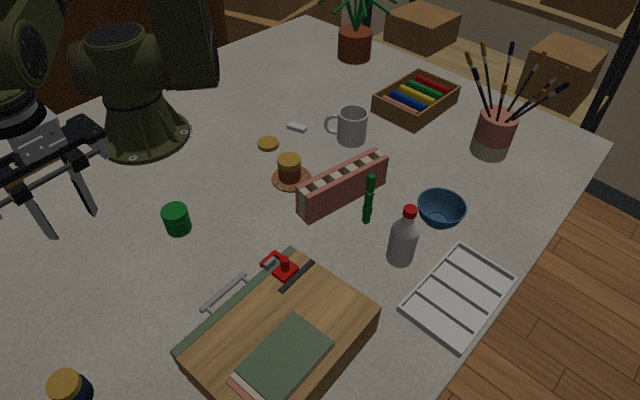

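View pics/c22.png

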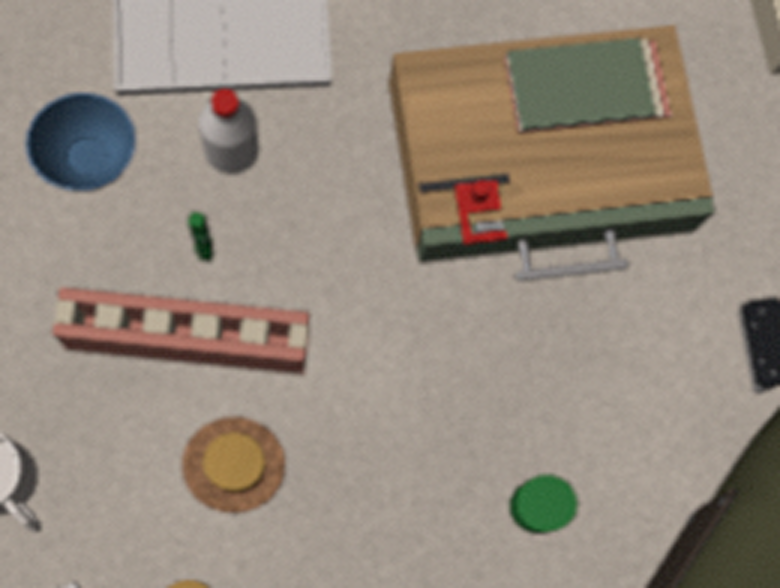

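```bash
python3 -c "
from h import *
print('jar',px2w('top',220+234/3,100+461/2.8,.065),'coaster',px2w('top',220+235/3,100+464/2.8,.005))
a=cv2.imread('pics/top0.png').astype(int)[150:205,345:462];b=cv2.imread('pics/t20.png').astype(int)[150:205,345:462]
d=abs(a-b).max(2);print('diff',d.mean(),(d>60).sum())
def red(x): m=(x[...,2]>120)&(x[...,1]<60);v,u=np.nonzero(m);return u.mean(),v.mean(),m.sum()
print(red(a),red(b))
o=get_obs();print(o['time_s'],abs(o['joint_vel']).max())"
```

```text
jar [0.41603169 0.16184366 0.065     ] coaster [0.41903591 0.16351852 0.005     ]
diff 10.905672105672105 1
(np.float64(33.11864406779661), np.float64(23.83050847457627), np.int64(177)) (np.float64(33.74444444444445), np.float64(23.855555555555554), np.int64(180))
59.4667 0.037629824569431265
```

```bash
python3 -c "
from station import hand_in
print(hand_in())"
```

```text
the job is handed in; nothing more can be done
None
```

I did the whole task and handed it in at about 59.5 s of robot time.

**What I did**
- I moved the rust-red jar onto the cork coaster, slid the catch aside to its stop, and pulled the drawer open to its stop.
- Four markers were in the holder, two long and two short. I tipped each one flat into its row, the long ones in the blue row and the short ones in the yellow row.
- I then pushed the drawer shut and slid the catch back, each until it hit its stop.

**What the last checks showed**
- **Markers:** the wrist picture taken just before closing showed all four lying flat, side by side, in the right rows. I could not see them again after the drawer was shut.
- **Drawer and catch:** the force rose at each stop, to about 27 N (drawer shut) and 19 N (catch back). The final top view matches the starting view. The catch's red patch sits 0.6 pixel (about 1–2 mm) further towards the closed side; I put this down to pixel noise, since it had reached its stop.
- **Jar:** it stands about 3 mm off the coaster's centre, so it is fully on it.
- **Everything else:** the holder is empty, and the mug, glue bottle and green look-alikes are still standing.

None of the checks failed.

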